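# Clamp a sample bottle on the shaker: to touch, then a quarter turn

## Robot

A 7-joint arm with a two-finger parallel gripper is mounted at the origin on a cart in front of the work surface, level with it; the furniture and walls round the work are solid. World frame = base frame: x ahead of the robot, y to its left, z up, the work surface at z = 0. Lengths are in m, angles in degrees, forces in N, time in s.
With the tool pointing down it reaches from about 0.425 to 0.875 m from the base axis. Payload 4.7 kg.
Tool frame: the origin (TCP) lies on the mounting face of the last link; the fingertips stand 182 mm ahead of it and the grasp point (between the pads) lies 164 mm ahead of it; z points along the fingers, y is the line along which they close (so a half turn about z gives the same grasp; the last joint's range is limited). The gripper opens to 87 mm and grips with 3 to 60 N. Pads are 19 mm wide; open, the fingers measure 117 mm over their backs; the gripper's body (75 mm by 190 mm) begins 51 mm behind the grasp point.
Start: joints at [-69.666, 18.392, -4.016, 83.108, 1.295, 78.541, -3.26], TCP at [0.217, 0.613, 0.405] pointing down, gripper open.
Joint ranges: [-163.93, 163.93], [-17.29, 119.83], [-79.2, 71.16], [3.27, 140.29], [-89.18, 269.18], [5.43, 117.66], [-154.24, 154.24]. Speed limits (degrees/s): [147.25, 147.25, 180, 180, 180, 180, 180].

## Interface

Orientations are given as [roll, pitch, yaw] about the fixed x, y, z axes, in that order (R = Rz(yaw) Ry(pitch) Rx(roll)).
In Python, from cell import env gives the robot as it stands.
- The arm moves only by the tool servo_tool, never from a script. Its argument "plan" is a list of rows, each an object with "xyz": the shift along the tool's x, y, z in cm, a list of three; "twist": the turn, a rotation vector about the tool's x, y, z in degrees, a list of three; "jaw": the closure, from 0 (fully open) to 1 (shut). In form: [{"xyz": [x, y, z], "twist": [wx, wy, wz], "jaw": jaw}, ...]. A call has 1 to 10 rows; each row is the pose to reach, as a shift and turn from the pose commanded when the call began, along the tool's axes at that moment; what a row does not reach only later rows make up. A row lasts 1/12 s, in which the tool goes at most 41.7 mm and 7.16 degrees, less where a joint would pass 70% of its speed; a pose out of reach is approached as far as the arm can. A call with a gripper value outside its range is refused whole. The fingers move at their own pace and stop on an object; "newtons" is the grip in N (left out, the last holds). Time passes only in rows, so rows that repeat a pose let the fingers close. It gives the time, the measured TCP pose, the force, the opening and the grip force at its end, in the units of the state.
- env.get_obs(): the state, without advancing time (a new reading comes with each control period).
- env.read_camera(name): name is "scene" or "top" or "wrist"; returns a dict with "img" (400x640x3 uint8, red, green, blue), "camera_matrix" (3x3 intrinsics, pixels), "R" (3x3) and "t" (3): a world point X has camera coordinates R X + t. Camera axes: x right, y down, z forward; pixel columns grow to the right and rows downward; lengths in m; the calibration is good to about 2 mm. A picture is of the moment at which its call begins. There is no depth.
- env.sign_off(): hands the job in; it is judged then, once.
The state is a dict: "time_s": time; "qpos": joint angles; "joint_velocities": joint speeds; "effort": joint torques, N m; "tool_pos": TCP position; "tool_rot": TCP orientation; "force": force on the tool from outside, world axes, zero at the start; "wrist_torque": the same for the moment, N m; "grip_width": finger opening in m; "grasp_force": force on a finger pad.
Only numpy, scipy, OpenCV 4.12 (cv2) and the standard library are available. Lean on these libraries where they do the work, as an engineer would, in place of code of your own. Each camera call takes 0.05 s, during which the arm holds its last target. There are 200 camera calls.

## Task

Get the square white sample bottle ready for shaking: set it gently down in the square holder on the shaker, fully home, and swing the clamp arm over it to its stop. Then turn the clamp's knob clockwise until the rubber foot just touches the cap, give it a quarter turn more (less lets the bottle walk, more cracks the cap) and let go. Leave the yellow bottle where it stands.

Things in the scene. Friction and masses are not known exactly. Their poses are not given: they have to be found in the camera images.
- bottle_center (a point): square sample bottle, off-white with a round white cap, rigid, 56 x 56 mm in plan (flat upright sides up to about 80 mm), 117 mm tall over the 37 mm cap, about 0.3 kg. The point is its centre, 58.5 mm above the underside; x and y square to its sides, z up. It stands at one of two places in front of the shaker
- holder_floor (a point): centre of the floor of the black square holder on the shaker's platform: 60 mm square inside, walls 18 mm tall, above them a lip flares outward up to 24 mm above the floor. x and y square to its walls, z up. The bottle stands here in any of its four quarter-turn positions
- shaker: orbital shaker, white housing 176 x 190 mm, 70 mm tall up to its aluminium platform, fixed to the bench. Origin: centre of the underside; +x its back, control panel on the -x side, z up. In this frame the holder is at y = -40 mm and the clamp's post at y = +72 mm
- clamp: the clamp's upright steel post on the platform, 15 mm thick. Origin: on the post's axis at the platform's top, z up. A grey arm swings about this axis, 152 to 175 mm above the origin, with the knob 112 mm from the axis
- clamp_arm (a joint): swing of the clamp arm about the post, rad. 0: at its stop, the knob over the holder's centre; larger: swung away, counterclockwise seen from above. Starts at 1.05 to 1.3, where arm and knob leave the space over the holder free. About 2 N at the knob moves it; it stays where it is left. Lead the knob clockwise round the post to bring it in
- knob_grip (a point): black bar knob on top of the arm's end: bar 46 mm long, 14 mm thick, 40 mm tall on a 37 mm round flange. The point is on its upright axis, 16 mm below the bar's top, 23 mm above the flange; x along the bar, z up. Pinch it across the 14 mm; the arm can be led by it too. It stays at its height and where it is left. Turned freely it resists with a steady 0.14 to 0.2 N m
- spindle_guide (a point): brass guide under the arm's end, on the knob's axis, at the arm's underside. Clockwise (from above) the knob drives a rubber foot down out of it, 16 mm per turn. With the arm in, the foot starts 1 to 8 mm above the cap (not known). On touching, the knob's resistance jumps by about 0.1 N m within 0.2 rad (spring preloaded to 38 N), then grows by 0.04 N m (15 N on the cap) per rad
- sample_bottle: the same square sample bottle; this origin is the centre of its underside
- yellow_bottle: round yellow bottle with a white cap, 50 mm wide, 112 mm tall, a bystander in front of the shaker; origin: centre of its underside
- burette_stand: tall fixed stand with two glass burettes, 845 mm tall, base 140 x 215 mm, right of the work: reach round its near side or over the front of the bench, not through it. Its nearest tube stands about 85 mm to the left (+y) of this origin, the centre of the base's underside. Left of and behind the shaker is a solid wall

How it is judged (in metres and radians):
On the way, in this order (a step that is already met when the one before it is completed fails the run):
1. the bottle stands fully down and upright in the holder (horizontal distance between bottle_center and holder_floor below 0.006 m and z of bottle_center in the frame of holder_floor between 0.0555 and 0.0605 m and angle between bottle_center's own z axis and vertical below 0.05 rad), for 0.2 s.
2. the clamp arm is swung in to its stop over the seated bottle, the foot not yet pressing on the cap (all of step 1 and value of joint clamp_arm below 0.08 rad and contact force between clamp and sample_bottle below 15 N), for 0.2 s.
At the end, for the whole second after the job is handed in: the bottle stands upright and fully down in the holder (within 6 mm of its centre, 2 mm in height), the arm is at its stop (within 0.08 rad), and the clamp's foot presses on the cap with 53 to 65 N, which is a quarter turn past touching, within about 23 degrees (all of step 1 and value of joint clamp_arm below 0.08 rad and contact force between clamp and sample_bottle between 53 and 65 N and linear speed of sample_bottle below 0.02 m/s).
It fails at once if the clamp is overtightened: it presses on the bottle with over 80 N (contact force between clamp and sample_bottle above 80 N).
It fails at once if the bottle is dropped or rammed into the shaker with over 100 N (contact force between sample_bottle and shaker above 100 N).
It fails at once if the yellow bottle is moved by over 40 mm (distance of yellow_bottle from where it was at the start of the episode above 0.04 m).
It also fails if it takes over 72 s, if anything falls off the work surface, if the arm or the gripper's body presses on something with over 40 N, if the wrist force passes 120 N, or if a joint passes its speed limit or range.

## Working session

There is one attempt and no reset: what is moved stays moved. The work goes in short steps, Python scripts to look and compute and a tool call to move; the robot and the scene stay as the last step left them, time stands still between calls to the robot, and variables do not carry over. Pictures are saved under pics/ and viewed, at most 11 in all, crops included, and the job is handed in when it is done.

Besides the shell and the picture viewer there is one more tool, called after ">>>" as name([rows], argument=value, ...), one row to a line, values as JSON. servo_tool: Moves the arm, as the interface text tells. Its arguments: {"type":"object","properties":{"plan":{"type":"array","items":{"type":"object","properties":{"xyz":{"type":"array","items":{"type":"number"}},"twist":{"type":"array","items":{"type":"number"}},"jaw":{"type":"number"}}}},"newtons":{"type":"number"}},"required":["plan"]}

```bash
mkdir -p pics; ls
cat > h.py <<'E'
import numpy as np, cv2
from cell import env
def snap(n,f=None):
    c=env.read_camera(n); 
    if f: cv2.imwrite('pics/'+f,c['img'][:,:,::-1])
    return c
def proj(c,X):
    p=c['camera_matrix']@(c['R']@np.array(X,float)+c['t']); return p[:2]/p[2]
def ray(c,uv):
    d=c['R'].T@np.linalg.inv(c['camera_matrix'])@np.array([*uv,1.]); return -c['R'].T@c['t'],d/np.linalg.norm(d)
def onz(c,uv,z):
    o,d=ray(c,uv); return o+d*(z-o[2])/d[2]
def tri(*cu):
    A=np.zeros((3,3));b=np.zeros(3);L=[ray(c,u) for c,u in cu]
    for o,d in L:
        P=np.eye(3)-np.outer(d,d);A+=P;b+=P@o
    X=np.linalg.solve(A,b); return X,[np.linalg.norm((np.eye(3)-np.outer(d,d))@(X-o)) for o,d in L]
E
python3 - <<'E'
from h import *
import pickle
np.set_printoptions(precision=4,suppress=True)
o=env.get_obs();print(o)
C={n:snap(n,n+'0.png') for n in('scene','top','wrist')}
pickle.dump(C,open('c0.pkl','wb'))
for n in C: print(n,-C[n]['R'].T@C[n]['t'],C[n]['R'][2])
E
```

```text
pics
{'time_s': 0.0, 'qpos': array([-69.6661,  18.4388,  -4.0143,  83.1745,   1.2959,  78.5409,
        -3.2614]), 'joint_velocities': array([-0.0398, -0.006 ,  0.074 ,  0.0352, -0.0255,  0.0056,  0.0354]), 'effort': array([ -0.    , -49.1284,  -0.404 , -31.253 ,  -0.064 ,   0.0435,
         0.0002]), 'tool_pos': array([0.2172, 0.6124, 0.4037]), 'tool_rot': array([-179.8911,    0.007 ,  160.4734]), 'force': array([0.0418, 1.1721, 0.0723]), 'wrist_torque': array([ 0.043 , -0.0086, -0.0156]), 'grasp_force': 0.0, 'grip_width': 0.0873536113475427}
scene [ 0.0613 -0.757   0.7126] [ 0.4758  0.651  -0.5914]
top [ 0.417  -0.1474  1.1307] [ 0.0852  0.0067 -0.9963]
wrist [0.136  0.6395 0.3834] [ 0.2861 -0.1034 -0.9526]
```

View pics/scene0.png

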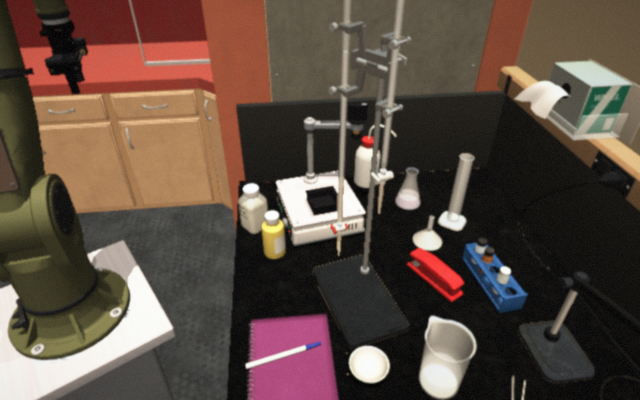

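View pics/top0.png

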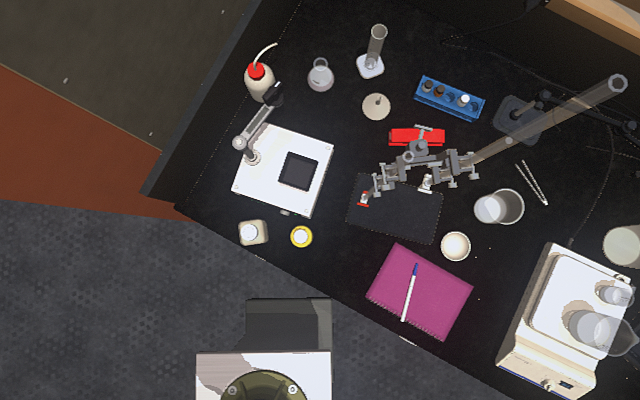

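The top view shows the white bottle at about (252,232), the yellow one at (301,236), the holder at (299,171), the post at (245,148) and the knob at (273,94). The scene view shows the white cap at (251,188). I'll zoom in to get finer pixel positions.

Run:
```python
import cv2,numpy as np
a=cv2.imread('pics/top0.png')[75:255,225:345];b=cv2.imread('pics/scene0.png')[90:270,235:385]
f=lambda i,s:cv2.resize(i,None,fx=s,fy=s,interpolation=cv2.INTER_CUBIC)
cv2.imwrite('pics/z1.png',np.hstack([f(a,2.9),f(b,2.9)]))
```

```text
(no output)
```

View pics/z1.png

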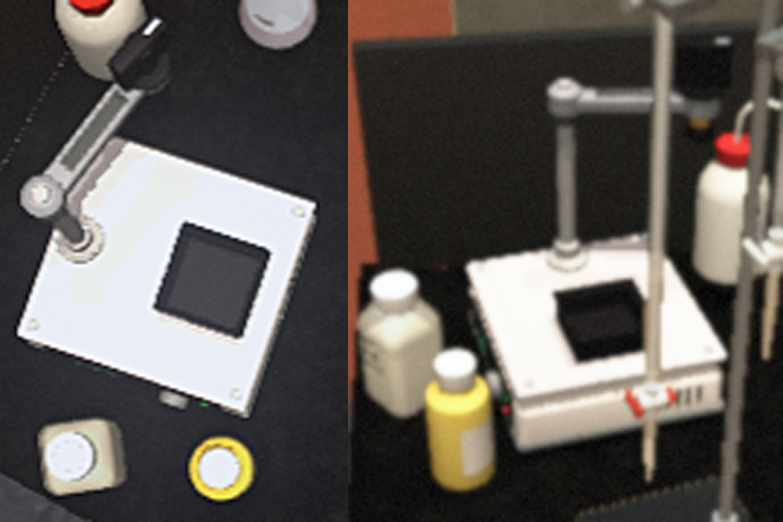

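The zoom shows the cap tops, post top, platform corners and holder rim clearly. Next I triangulate them.

Run:
```python
from h import *
import pickle
np.set_printoptions(precision=4,suppress=True)
C=pickle.load(open('c0.pkl','rb'));T=C['top'];S=C['scene']
t=lambda u,v:(225+u/2.9,75+v/2.9); s=lambda u,v:(235+(u-348)/2.9,90+v/2.9)
for n,a,b in [('cap',(70,457),(393,281)),('ycap',(219,468),(457,360)),('holder rim',(212.5,279),(605,318)),('post',(43,195),(566,88)),('knobtop',(138,52),(705,42)),('cornerR',(248,415),(517,395)),('cornerBL',(317,205),(725,357))]:
    print(n,*tri((T,t(*a)),(S,s(*b))))
print('platform z=.07')
for p in [(113,140),(317,205),(248,415),(18,337)]: print(onz(T,t(*p),.07))
print('rim z=.095')
for p in [(183,225),(270,247),(242,336),(155,308)]: print(onz(T,t(*p),.095))
print('bottle shoulder z=.08')
for p in [(40,427),(115,421),(125,483),(47,493)]: print(onz(T,t(*p),.08))
```

```text
cap [0.4311 0.0109 0.12  ] [np.float64(0.0011636353674640961), np.float64(0.0011636353674640883)]
ycap [ 0.4217 -0.1     0.1139] [np.float64(0.0021156853483531098), np.float64(0.002115685348353085)]
holder rim [ 0.5671 -0.0953  0.0853] [np.float64(0.0008281327079584281), np.float64(0.0008281327079583773)]
post [0.6039 0.0085 0.2415] [np.float64(0.001407487923767193), np.float64(0.0014074879237672107)]
knobtop [ 0.688  -0.0613  0.2841] [np.float64(0.003279692003662864), np.float64(0.0032796920036626295)]
cornerR [ 0.4616 -0.1209  0.0733] [np.float64(0.0011069367239398822), np.float64(0.0011069367239397775)]
cornerBL [ 0.6268 -0.1781  0.0688] [np.float64(0.0006585559113677409), np.float64(0.0006585559113678794)]
platform z=.07
[ 0.6818 -0.0165  0.07  ]
[ 0.626  -0.1777  0.07  ]
[ 0.4608 -0.1202  0.07  ]
[0.5256 0.0597 0.07  ]
rim z=.095
[ 0.6076 -0.0731  0.095 ]
[ 0.589 -0.14   0.095]
[ 0.5205 -0.1173  0.095 ]
[ 0.5434 -0.0507  0.095 ]
bottle shoulder z=.08
[0.4542 0.0409 0.08  ]
[ 0.4577 -0.0173  0.08  ]
[ 0.4098 -0.0246  0.08  ]
[0.4032 0.0357 0.08  ]
```

Shaker yaw is about -19.5°. The holder is near (0.567,-0.096), the clamp joint near 1.22 rad, and the bottle near (0.431,0.011) with yaw about 6°. These fit the given sizes: 112 mm from post to holder, and a cap height of 0.12 against 0.117. I'll go above the bottle and look from close by.

>>> servo_tool([
  {"xyz": [-40.3, -49.6, 0], "twist": [0, 0, 64.5], "jaw": 0},
  {"xyz": [-40.3, -49.6, 0], "twist": [0, 0, 64.5], "jaw": 0},
  {"xyz": [-40.3, -49.6, 0], "twist": [0, 0, 64.5], "jaw": 0},
  {"xyz": [-40.3, -49.6, 0], "twist": [0, 0, 64.5], "jaw": 0},
  {"xyz": [-40.3, -49.6, 0], "twist": [0, 0, 64.5], "jaw": 0},
  {"xyz": [-40.3, -49.6, 0], "twist": [0, 0, 64.5], "jaw": 0},
  {"xyz": [-40.3, -49.6, 0], "twist": [0, 0, 64.5], "jaw": 0},
  {"xyz": [-40.3, -49.6, 0], "twist": [0, 0, 64.5], "jaw": 0},
  {"xyz": [-40.3, -49.6, 0], "twist": [0, 0, 64.5], "jaw": 0},
  {"xyz": [-40.3, -49.6, 0], "twist": [0, 0, 64.5], "jaw": 0},
])

```text
time_s: 0.98
tool_pos: [0.357, 0.2179, 0.4047]
tool_rot: [180.0, -0.0, 95.7]
force: [0.9, 0.5, 0.8]
grip_width: 0.0867
grasp_force: 0.0
```

```bash
cat >> h.py <<'E'
from scipy.spatial.transform import Rotation as Ro
def goto(p,yaw,q=False):
    "shift (cm) and twist (deg) in tool axes from measured pose to TCP p, tool down with x-yaw"
    o=env.get_obs();R=Ro.from_euler('xyz',o['tool_rot'],degrees=True);G=Ro.from_euler('xyz',[180,0,yaw],degrees=True)
    d=R.inv().apply(np.array(p)-o['tool_pos'])*100
    if not q: print('t',round(o['time_s'],2),'at',o['tool_pos'].round(4),o['tool_rot'].round(2),'go',d.round(2),(R.inv()*G).as_rotvec(degrees=True).round(2),'F',o['force'].round(1),'M',o['wrist_torque'].round(3),'w',round(o['grip_width'],4),round(o['grasp_force'],1))
E
python3 -c "
from h import *
goto([.431,.011,.40],96)"
```

```text
t 0.98 at [0.357  0.2179 0.4047] [ 1.7999e+02 -3.0000e-02  9.5680e+01] go [-21.32   5.32   0.46] [ 0.01 -0.03 -0.32] F [0.9 0.5 0.8] M [-0.095 -0.044  0.025] w 0.0867 0.0
```

>>> servo_tool([
  {"xyz": [-21.3, 5.3, 0.5], "twist": [0, 0, 0], "jaw": 0},
  {"xyz": [-21.3, 5.3, 0.5], "twist": [0, 0, 0], "jaw": 0},
  {"xyz": [-21.3, 5.3, 0.5], "twist": [0, 0, 0], "jaw": 0},
  {"xyz": [-21.3, 5.3, 0.5], "twist": [0, 0, 0], "jaw": 0},
  {"xyz": [-21.3, 5.3, 0.5], "twist": [0, 0, 0], "jaw": 0},
  {"xyz": [-21.3, 5.3, 0.5], "twist": [0, 0, 0], "jaw": 0},
  {"xyz": [-21.3, 5.3, 0.5], "twist": [0, 0, 0], "jaw": 0},
])

```text
time_s: 1.57
tool_pos: [0.4323, 0.0097, 0.3998]
tool_rot: [180.0, 0.0, 95.5]
force: [0.1, -0.4, 0.5]
grip_width: 0.0868
grasp_force: 0.0
```

Run:
```python
from h import *
import pickle
goto([.431,.011,.40],96)
c=snap('wrist','w1.png'); pickle.dump(c,open('w1.pkl','wb'))
print(proj(c,[.431,.011,.117]))
```

```text
t 1.57 at [0.4323 0.0097 0.3998] [179.97   0.    95.54] go [ 0.14 -0.11 -0.02] [ 0.03  0.   -0.46] F [ 0.1 -0.4  0.5] M [-0.078  0.031  0.002] w 0.0868 0.0
[321.50908083 196.79572976]
```

View pics/w1.png

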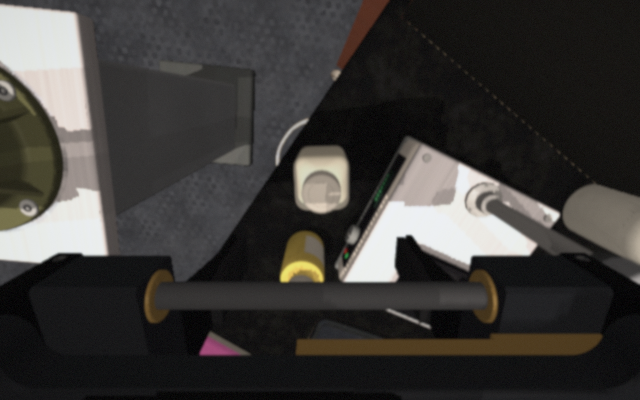

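The wrist view shows the white bottle at about (322,178), its cap at (323,192) close to the predicted point, with the sides nearly parallel to the image axes. I'll fit a prism-plus-cap silhouette in the three views for x, y and yaw.

Run:
```python
from h import *
import pickle
from scipy.optimize import differential_evolution as DE
C=pickle.load(open('c0.pkl','rb'));C['w']=pickle.load(open('w1.pkl','rb'))
V=[]
for n,seed in[('top',(249,232)),('scene',(253,212)),('w',(322,165))]:
    c=C[n];g=c['img'].min(2);m=(g>95).astype(np.uint8)
    _,L=cv2.connectedComponents(m);k=L[seed[1],seed[0]];M=(L==k)&(m>0)
    M=cv2.morphologyEx(M.astype(np.uint8),cv2.MORPH_CLOSE,np.ones((9,9)))
    ys,xs=np.nonzero(M);print(n,k,M.sum(),xs.min(),xs.max(),ys.min(),ys.max())
    if M.sum()<6000: V.append((c,M))
a=np.linspace(0,2*np.pi,24,endpoint=False)
def loss(p,each=False):
    x,y,t=p;s=.028;r=.006;cs,sn=np.cos(t),np.sin(t)
    q=[(sx*(s-r)+r*np.cos(b),sy*(s-r)+r*np.sin(b)) for sx in(1,-1) for sy in(1,-1) for b in a]
    P=[(u*cs-v*sn+x,u*sn+v*cs+y,z) for z in(0.,.08) for u,v in q]+[(.0185*np.cos(b)+x,.0185*np.sin(b)+y,z) for z in(.1,.117) for b in a]
    l=[]
    for c,M in V:
        h=cv2.convexHull(np.array([proj(c,i) for i in P],np.float32));I=np.zeros(M.shape,np.uint8)
        cv2.fillConvexPoly(I,np.round(h*16).astype(np.int32),1,shift=4)
        l.append(1-(I&M).sum()/(I|M).sum())
    return l if each else sum(l)
VV=V
for S in [VV]+[[v] for v in VV]:
    V=S
    r=DE(loss,[(.41,.45),(-.01,.03),(-.6,.6)],maxiter=25,popsize=8,seed=1,polish=False);print(r.x[:2].round(4),np.degrees(r.x[2]).round(1),np.round(loss(r.x,True),3))
```

```text
top 29 593 238 266 219 245
scene 25 6489 238 365 95 254
w 8 2841 294 347 155 212
[0.4311 0.0137] 4.8 [0.224 0.227]
[0.4323 0.0128] 4.6 [0.223]
[0.4305 0.0122] 5.9 [0.227]
```

The views agree on (0.431,0.012) and yaw about 5°, which is good enough for the jaw to align itself. Descend so the grasp point is 70 mm up, then close.

>>> servo_tool([
  {"xyz": [0.2, -0.1, 4], "twist": [0, 0, 0], "jaw": 0},
  {"xyz": [0.2, -0.1, 8], "twist": [0, 0, 0], "jaw": 0},
  {"xyz": [0.2, -0.1, 12], "twist": [0, 0, 0], "jaw": 0},
  {"xyz": [0.2, -0.1, 15], "twist": [0, 0, 0], "jaw": 0},
  {"xyz": [0.2, -0.1, 16.6], "twist": [0, 0, 0], "jaw": 0},
  {"xyz": [0.2, -0.1, 16.6], "twist": [0, 0, 0], "jaw": 0},
  {"xyz": [0.2, -0.1, 16.6], "twist": [0, 0, 0], "jaw": 0},
], newtons=25)

```text
time_s: 2.2
tool_pos: [0.43, 0.0169, 0.2333]
tool_rot: [-179.9, 0.0, 96.1]
force: [0.8, 0.5, 0.2]
grip_width: 0.0872
grasp_force: 0.0
```

>>> servo_tool([
  {"xyz": [0, 0, 0], "twist": [0, 0, 0], "jaw": 1},
  {"xyz": [0, 0, 0], "twist": [0, 0, 0], "jaw": 1},
  {"xyz": [0, 0, 0], "twist": [0, 0, 0], "jaw": 1},
  {"xyz": [0, 0, 0], "twist": [0, 0, 0], "jaw": 1},
  {"xyz": [0, 0, 0], "twist": [0, 0, 0], "jaw": 1},
  {"xyz": [0, 0, 0], "twist": [0, 0, 0], "jaw": 1},
])

```text
time_s: 2.7
tool_pos: [0.4312, 0.0156, 0.2345]
tool_rot: [179.8, -0.0, 96.0]
force: [0.3, 0.3, -0.4]
grip_width: 0.0557
grasp_force: 25.0
```

```bash
python3 -c "
from h import *
goto([.431,.012,.40],96)"
```

```text
t 2.7 at [0.4312 0.0156 0.2345] [ 1.7983e+02 -2.0000e-02  9.5970e+01] go [-3.500e-01 -1.000e-02 -1.655e+01] [ 0.17 -0.02 -0.03] F [ 0.3  0.3 -0.4] M [-0.105 -0.126 -0.036] w 0.0557 25.0
```

>>> servo_tool([
  {"xyz": [0, 0, -2], "twist": [0, 0, 0], "jaw": 1},
  {"xyz": [0, 0, -5], "twist": [0, 0, 0], "jaw": 1},
  {"xyz": [0, 0, -9], "twist": [0, 0, 0], "jaw": 1},
  {"xyz": [0, 0, -13], "twist": [0, 0, 0], "jaw": 1},
  {"xyz": [0, 0, -15], "twist": [0, 0, 0], "jaw": 1},
  {"xyz": [0, 0, -15], "twist": [0, 0, 0], "jaw": 1},
  {"xyz": [0, 0, -15], "twist": [0, 0, 0], "jaw": 1},
])

```text
time_s: 3.28
tool_pos: [0.4304, 0.0155, 0.3839]
tool_rot: [179.9, -0.0, 96.0]
force: [0.6, 0.2, -5.2]
grip_width: 0.0553
grasp_force: 24.9
```

```bash
python3 -c "
from h import *
goto([.567,-.096,.385],70.5)
import pickle
c={n:snap(n) for n in('wrist','scene','top')};pickle.dump(c,open('c2.pkl','wb'))
goto([.567,-.096,.385],70.5)
b=[cv2.resize(c['wrist']['img'][110:270,230:420],None,fx=3,fy=3),cv2.resize(c['scene']['img'][120:280,200:280],None,fx=3,fy=3)]
cv2.imwrite('pics/z2.png',np.hstack(b)[:,:,::-1])
"
```

```text
t 3.28 at [0.4304 0.0155 0.3839] [ 1.7995e+02 -4.0000e-02  9.5970e+01] go [-12.51  12.43  -0.11] [ 0.04 -0.05 25.47] F [ 0.6  0.2 -5.2] M [-0.096  0.063 -0.027] w 0.0553 24.9
t 3.43 at [0.4296 0.0155 0.3815] [-1.7976e+02  5.0000e-02  9.5970e+01] go [-12.52  12.5   -0.39] [-0.23  0.1  25.47] F [ 0.3  1.1 -3.6] M [-0.09  -0.002 -0.005] w 0.0555 24.9
```

View pics/z2.png

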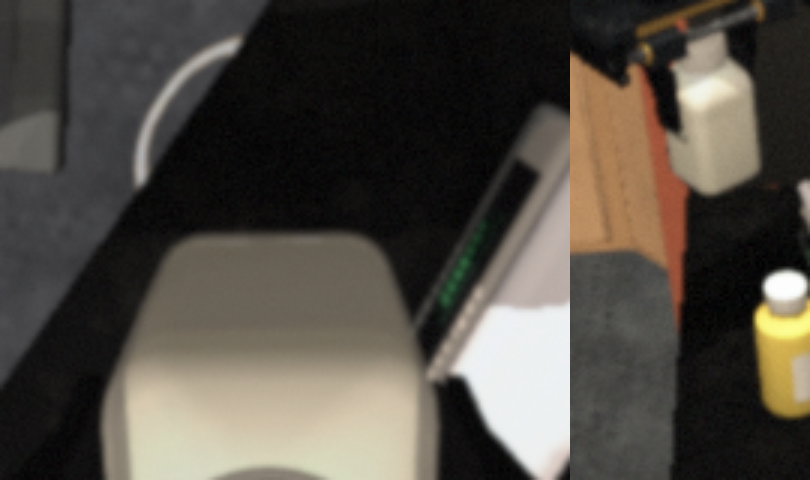

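The wrist view shows the bottle's lower far edge at about v=187, u 290–355. I'll use it to find the bottle's offset in the hand along tool x.

Run:
```python
from h import *
import pickle
np.set_printoptions(precision=4,suppress=True)
c=pickle.load(open('c2.pkl','rb'))['wrist']
tp=np.mean([[.4304,.0155,.3839],[.4296,.0155,.3815]],0)
R=Ro.from_euler('xyz',[180,0,95.97],degrees=True)
print('cam in tool',R.inv().apply(-c['R'].T@c['t']-tp),R.inv().apply(c['R'][2]))
for uv in [(322,187.3),(290,190),(355,190)]:
    for zt in (.232,.234,.236): print(uv,zt,R.inv().apply(onz(c,uv,tp[2]-zt)-tp))
# holder from wrist? 
col=c['img'][150:215,322].mean(1);print(np.diff(col).round(0))
# repeated pose noise
P=[]
for i in range(6): snap('top');P.append(env.get_obs()['tool_pos'])
print(np.mean(P,0),np.std(P,0))
```

```text
cam in tool [ 0.0833 -0.0015  0.0191] [-0.304   0.0004  0.9527]
(322, 187.3) 0.232 [ 0.0242 -0.0005  0.232 ]
(322, 187.3) 0.234 [ 0.0237 -0.0004  0.234 ]
(322, 187.3) 0.236 [ 0.0231 -0.0004  0.236 ]
(290, 190) 0.232 [ 0.0222 -0.0236  0.232 ]
(290, 190) 0.234 [ 0.0216 -0.0238  0.234 ]
(290, 190) 0.236 [ 0.021 -0.024  0.236]
(355, 190) 0.232 [0.0222 0.0234 0.232 ]
(355, 190) 0.234 [0.0216 0.0236 0.234 ]
(355, 190) 0.236 [0.0211 0.0238 0.236 ]
[ 3.  0. -2.  1.  3. -1. -4.  2.  1.  3. -2.  1.  1. -2. -3.  0. -3. -1.
  6. -5.  2.  3.  1. -2.  0.  1.  0. -2. -1.  5. -5.  6. -2. -2.  4. 10.
 22. 23. 18.  8. -0. -1. -1.  1. -0.  0.  2.  0.  1. -1.  1.  0.  1.  0.
  0.  1. -0.  1.  0. -1.  0. -1.  1. -1.]
[0.4301 0.0156 0.3824] [0.0002 0.     0.0005]
```

The bottle sits about -3.5 mm along tool x in the hand and is centred across the jaws. I'll carry it to a low hover over the holder, aiming the bottle at (0.566,-0.096), and look before lowering.

>>> servo_tool([
  {"xyz": [-3, 3, 0], "twist": [0, 0, 6], "jaw": 1},
  {"xyz": [-6, 6, 0], "twist": [0, 0, 12], "jaw": 1},
  {"xyz": [-9, 9, 0], "twist": [0, 0, 18], "jaw": 1},
  {"xyz": [-11.5, 11.7, 0], "twist": [0, 0, 24], "jaw": 1},
  {"xyz": [-12.2, 12.5, 0], "twist": [0, 0, 25.5], "jaw": 1},
  {"xyz": [-12.2, 12.5, 0], "twist": [0, 0, 25.5], "jaw": 1},
  {"xyz": [-12.2, 12.5, 1.5], "twist": [0, 0, 25.5], "jaw": 1},
  {"xyz": [-12.2, 12.5, 3.2], "twist": [0, 0, 25.5], "jaw": 1},
  {"xyz": [-12.2, 12.5, 3.2], "twist": [0, 0, 25.5], "jaw": 1},
  {"xyz": [-12.2, 12.5, 3.2], "twist": [0, 0, 25.5], "jaw": 1},
])

```text
time_s: 4.57
tool_pos: [0.5667, -0.0917, 0.351]
tool_rot: [-179.8, 0.0, 70.6]
force: [0.5, -0.3, -3.2]
grip_width: 0.0556
grasp_force: 24.9
```

```bash
python3 -c "
from h import *
import pickle
for i in range(3): c={n:snap(n) for n in('wrist','scene','top')};goto([.5672,-.0927,.349],70.5)
pickle.dump(c,open('c3.pkl','wb'))
b=[cv2.resize(c['wrist']['img'][120:270,225:415],None,fx=2.4,fy=2.4),cv2.resize(c['scene']['img'][120:270,280:410],None,fx=2.4,fy=2.4)]
cv2.imwrite('pics/z3.png',np.hstack(b)[:,:,::-1])
"
```

```text
t 4.72 at [ 0.5677 -0.0924  0.353 ] [ 1.7991e+02 -7.0000e-02  7.0530e+01] go [-0.04 -0.04  0.4 ] [ 0.09 -0.07  0.03] F [ 0.6 -0.1 -4.4] M [-0.104  0.119 -0.017] w 0.0557 24.9
t 4.87 at [ 0.5677 -0.0927  0.3528] [ 1.7992e+02 -6.0000e-02  7.0500e+01] go [-0.02 -0.05  0.38] [ 0.08 -0.06 -0.  ] F [ 0.3 -0.4 -4.4] M [-0.04   0.169  0.001] w 0.0558 24.9
t 5.02 at [ 0.5676 -0.0927  0.3522] [ 1.7996e+02 -3.0000e-02  7.0480e+01] go [-0.01 -0.04  0.32] [ 0.04 -0.03 -0.02] F [ 0.2  0.9 -4.9] M [-0.069  0.117  0.004] w 0.0558 24.9
```

View pics/z3.png

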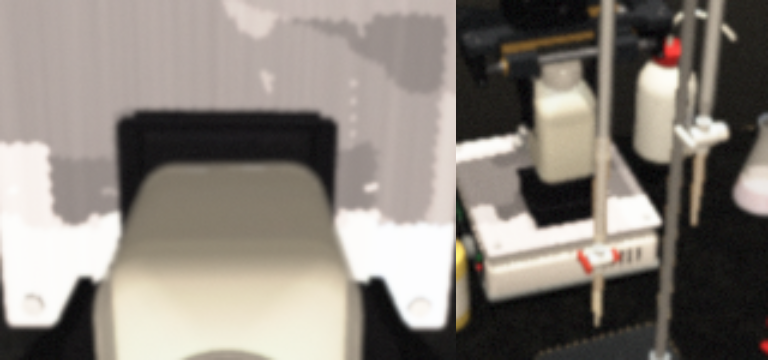

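The wrist view shows the holder rim edge at v≈167, u 274–365, and the bottle's lower edge at v≈188, u≈288–358, almost centred. I'll compute the residual offset.

Run:
```python
from h import *
import pickle
np.set_printoptions(precision=4,suppress=True)
c=pickle.load(open('c3.pkl','rb'))['wrist']
tp=np.array([.5677,-.0926,.3526]);R=Ro.from_euler('xyz',[180,0,70.5],degrees=True)
f=lambda u,v,zt:R.inv().apply(onz(c,(225+u/2.4,120+v/2.4),tp[2]-zt)-tp)
for z in(.094,.098):
  print('rim z',z,f(118,122,tp[2]-z),f(337,122,tp[2]-z),f(227,112,tp[2]-z),'inner',f(227,128,tp[2]-z))
print('bottle',f(150,172,.234),f(322,172,.234),f(235,163,.234))
print('screws',f(34,304,tp[2]-.07),f(421,306,tp[2]-.07))
```

```text
rim z 0.094 [ 0.0299 -0.0379  0.2586] [0.0299 0.0345 0.2586] [ 0.0333 -0.0019  0.2586] inner [ 0.0279 -0.0019  0.2586]
rim z 0.098 [ 0.0308 -0.0373  0.2546] [0.0308 0.0339 0.2546] [ 0.0341 -0.0019  0.2546] inner [ 0.0288 -0.0019  0.2546]
bottle [ 0.0199 -0.0251  0.234 ] [0.0199 0.0269 0.234 ] [0.0227 0.0006 0.234 ]
screws [-0.0485 -0.078   0.2826] [-0.0494  0.0745  0.2826]
```

Shift by +2 mm x and -2 mm y, lower into the lip, and watch the force.

>>> servo_tool([
  {"xyz": [0.2, -0.2, 0.5], "twist": [0, 0, 0], "jaw": 1},
  {"xyz": [0.2, -0.2, 1.2], "twist": [0, 0, 0], "jaw": 1},
  {"xyz": [0.2, -0.2, 1.8], "twist": [0, 0, 0], "jaw": 1},
  {"xyz": [0.2, -0.2, 2.1], "twist": [0, 0, 0], "jaw": 1},
  {"xyz": [0.2, -0.2, 2.4], "twist": [0, 0, 0], "jaw": 1},
  {"xyz": [0.2, -0.2, 2.7], "twist": [0, 0, 0], "jaw": 1},
  {"xyz": [0.2, -0.2, 3.0], "twist": [0, 0, 0], "jaw": 1},
  {"xyz": [0.2, -0.2, 3.0], "twist": [0, 0, 0], "jaw": 1},
])

```text
time_s: 5.68
tool_pos: [0.5661, -0.0902, 0.3211]
tool_rot: [-180.0, 0.0, 70.5]
force: [-0.2, -0.4, -4.7]
grip_width: 0.0556
grasp_force: 24.9
```

```bash
python3 -c "
from h import *
goto([.5666,-.0900,.3226],70.5);snap('wrist');goto([.5666,-.0900,.3226],70.5)"
```

```text
t 5.68 at [ 0.5661 -0.0902  0.3211] [-1.7995e+02  2.0000e-02  7.0470e+01] go [ 0.03  0.04 -0.15] [-0.05  0.02 -0.03] F [-0.2 -0.4 -4.7] M [-0.113  0.099 -0.02 ] w 0.0556 24.9
t 5.73 at [ 0.5662 -0.0902  0.3214] [-1.7997e+02  1.0000e-02  7.0470e+01] go [ 0.03  0.03 -0.12] [-0.03  0.01 -0.03] F [ 0.1 -0.5 -4.1] M [-0.185  0.088 -0.044] w 0.0556 24.9
```

>>> servo_tool([
  {"xyz": [0, 0, 0.2], "twist": [0, 0, 0], "jaw": 1},
  {"xyz": [0, 0, 0.4], "twist": [0, 0, 0], "jaw": 1},
  {"xyz": [0, 0, 0.6], "twist": [0, 0, 0], "jaw": 1},
  {"xyz": [0, 0, 0.8], "twist": [0, 0, 0], "jaw": 1},
  {"xyz": [0, 0, 1.0], "twist": [0, 0, 0], "jaw": 1},
  {"xyz": [0, 0, 1.0], "twist": [0, 0, 0], "jaw": 1},
])

```text
time_s: 6.23
tool_pos: [0.5661, -0.0902, 0.3113]
tool_rot: [-180.0, 0.0, 70.5]
force: [0.1, -0.6, -4.0]
grip_width: 0.0555
grasp_force: 24.9
```

>>> servo_tool([
  {"xyz": [0, 0, 0.1], "twist": [0, 0, 0], "jaw": 1},
  {"xyz": [0, 0, 0.2], "twist": [0, 0, 0], "jaw": 1},
  {"xyz": [0, 0, 0.3], "twist": [0, 0, 0], "jaw": 1},
  {"xyz": [0, 0, 0.4], "twist": [0, 0, 0], "jaw": 1},
  {"xyz": [0, 0, 0.4], "twist": [0, 0, 0], "jaw": 1},
])

```text
time_s: 6.65
tool_pos: [0.5663, -0.0903, 0.3076]
tool_rot: [180.0, 0.0, 70.5]
force: [0.0, -0.3, -4.9]
grip_width: 0.0558
grasp_force: 24.9
```

>>> servo_tool([
  {"xyz": [0, 0, 0.1], "twist": [0, 0, 0], "jaw": 1},
  {"xyz": [0, 0, 0.2], "twist": [0, 0, 0], "jaw": 1},
  {"xyz": [0, 0, 0.2], "twist": [0, 0, 0], "jaw": 1},
])

```text
time_s: 6.9
tool_pos: [0.5664, -0.0906, 0.3075]
tool_rot: [-180.0, -0.1, 70.5]
force: [-4.6, -0.7, 8.0]
grip_width: 0.0556
grasp_force: 25.0
```

>>> servo_tool([
  {"xyz": [0, 0, 0.1], "twist": [0, 0, 0], "jaw": 1},
  {"xyz": [0, 0, 0.1], "twist": [0, 0, 0], "jaw": 1},
])

```text
time_s: 7.07
tool_pos: [0.5664, -0.0907, 0.3075]
tool_rot: [-180.0, -0.1, 70.5]
force: [-7.3, 0.9, 14.3]
grip_width: 0.0556
grasp_force: 25.0
```

Floor contact at 14 N; the bottle underside is at about 0.0735, below the lip as expected. Release and rise.

>>> servo_tool([
  {"xyz": [0, 0, 0.1], "twist": [0, 0, 0], "jaw": 0.6},
  {"xyz": [0, 0, 0], "twist": [0, 0, 0], "jaw": 0.3},
  {"xyz": [0, 0, 0], "twist": [0, 0, 0], "jaw": 0},
  {"xyz": [0, 0, 0], "twist": [0, 0, 0], "jaw": 0},
  {"xyz": [0, 0, 0], "twist": [0, 0, 0], "jaw": 0},
  {"xyz": [0, 0, -1], "twist": [0, 0, 0], "jaw": 0},
  {"xyz": [0, 0, -4], "twist": [0, 0, 0], "jaw": 0},
  {"xyz": [0, 0, -8], "twist": [0, 0, 0], "jaw": 0},
  {"xyz": [0, 0, -12], "twist": [0, 0, 0], "jaw": 0},
  {"xyz": [0, 0, -16], "twist": [0, 0, 0], "jaw": 0},
])

```text
time_s: 7.9
tool_pos: [0.5659, -0.0904, 0.4671]
tool_rot: [180.0, -0.0, 70.4]
force: [1.4, -0.2, -0.3]
grip_width: 0.0867
grasp_force: 0.0
```

```bash
python3 -c "
from h import *
import pickle
goto([.5664,-.0907,.47],70.5)
c={n:snap(n) for n in('wrist','scene','top')};goto([.5664,-.0907,.47],70.5)
pickle.dump(c,open('c4.pkl','wb'))
b=[cv2.resize(c['wrist']['img'][60:330,200:500],(400,360)),cv2.resize(c['scene']['img'][90:270,280:400],(240,360)),]
cv2.imwrite('pics/z4.png',np.hstack(b)[:,:,::-1])
"
```

```text
t 7.9 at [ 0.5659 -0.0904  0.4671] [ 1.7999e+02 -1.0000e-02  7.0450e+01] go [-0.01  0.06 -0.29] [ 0.01 -0.01 -0.05] F [ 1.4 -0.2 -0.3] M [-0.156 -0.04   0.029] w 0.0867 0.0
t 8.05 at [ 0.567  -0.0909  0.469 ] [ 1.7959e+02 -1.6000e-01  7.0460e+01] go [ 0.   -0.06 -0.1 ] [ 0.41 -0.16 -0.04] F [-0.   0.1 -0.9] M [-0.105  0.116 -0.018] w 0.0868 0.0
```

View pics/z4.png

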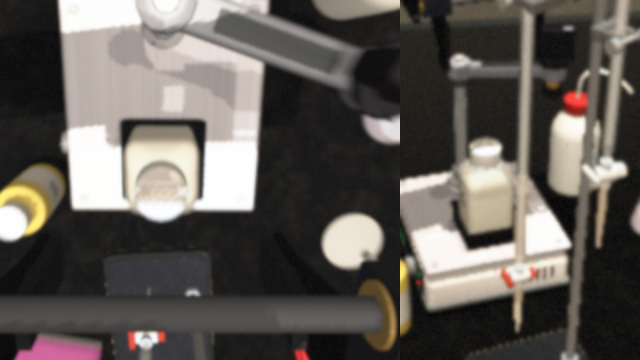

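The bottle is seated squarely in the holder. Next I check the burette tube position for clearance and hover over the knob for a close look.

Run:
```python
from h import *
import pickle
np.set_printoptions(precision=4,suppress=True)
C=pickle.load(open('c0.pkl','rb'));T=C['top'];S=C['scene']
print('red clamp',tri((T,(363.5,199)),(S,(341,228))))
print(env.get_obs()['qpos'].round(1))
# knob top in wrist view at assumed z .284
c=pickle.load(open('c4.pkl','rb'))
print(onz(c['wrist'],(200+388*.75,60+75*.75),.284))
goto([.688,-.061,.50],110)
```

```text
red clamp (array([ 0.5   , -0.2381,  0.1288]), [np.float64(0.003294430330687221), np.float64(0.0032944303306872112)])
[-33.5   9.   45.3  90.1  -6.5  83.2  -7.4]
[ 0.672  -0.0483  0.284 ]
t 8.05 at [ 0.567  -0.0909  0.469 ] [179.59  -0.16  70.46] go [ 6.88 10.43 -3.01] [  0.45  -0.02 -39.54] F [-0.   0.1 -0.9] M [-0.105  0.116 -0.018] w 0.0868 0.0
```

>>> servo_tool([
  {"xyz": [1.5, 2.3, -1], "twist": [0, 0, -7], "jaw": 0},
  {"xyz": [3, 4.6, -2], "twist": [0, 0, -14], "jaw": 0},
  {"xyz": [4.5, 6.9, -3], "twist": [0, 0, -21], "jaw": 0},
  {"xyz": [6, 9, -3], "twist": [0, 0, -28], "jaw": 0},
  {"xyz": [6.9, 10.4, -3], "twist": [0, 0, -35], "jaw": 0},
  {"xyz": [6.9, 10.4, -3], "twist": [0, 0, -39.5], "jaw": 0},
  {"xyz": [6.9, 10.4, -3], "twist": [0, 0, -39.5], "jaw": 0},
  {"xyz": [6.9, 10.4, -3], "twist": [0, 0, -39.5], "jaw": 0},
])

```text
time_s: 8.72
tool_pos: [0.6873, -0.0602, 0.4935]
tool_rot: [-179.9, -0.0, 109.8]
force: [0.5, -0.3, 0.3]
grip_width: 0.0869
grasp_force: 0.0
```

```bash
python3 -c "
from h import *
import pickle
c={n:snap(n) for n in('wrist','scene','top')}
goto([.688,-.061,.50],110); print(env.get_obs()['qpos'].round(1))
pickle.dump(c,open('c5.pkl','wb'))
cv2.imwrite('pics/z5.png',c['wrist']['img'][:,:,::-1])
print(proj(c['wrist'],[.688,-.061,.284]))
"
```

```text
t 8.87 at [ 0.6869 -0.0604  0.4948] [-1.8000e+02 -2.0000e-02  1.0984e+02] go [-0.1   0.09 -0.52] [-0.   -0.02 -0.16] F [-1.   0.6  0.2] M [-0.088 -0.009  0.017] w 0.0872 0.0
[-22.8  25.   38.3  69.3 -15.2  90.6  32.5]
[325.08077324 233.64663348]
```

View pics/z5.png

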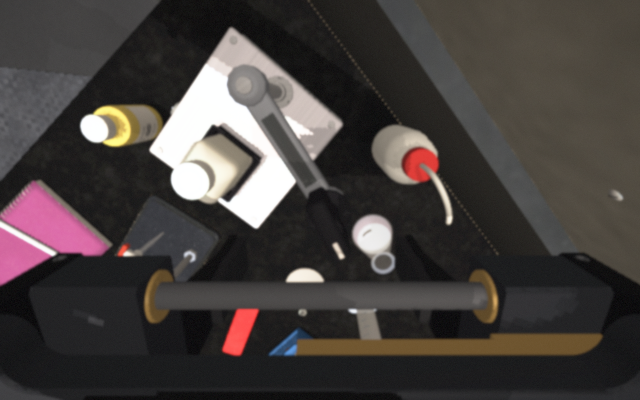

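The wrist view shows the knob bar dark, from about (312,192) to (344,257), with its white tip mark at (339,248), roughly along the arm. I'll view a brightened zoom, including the top view.

```bash
python3 -c "
from h import *
import pickle
c=pickle.load(open('c5.pkl','rb'));c0=pickle.load(open('c0.pkl','rb'))
g=lambda i,a:(255*(cv2.resize(i,a,interpolation=cv2.INTER_CUBIC)/255.)**.45).astype(np.uint8)
b=[g(c['wrist']['img'][175:270,290:365],(450,570)),g(c0['top']['img'][80:118,258:290],(320,380))]
b[1]=cv2.copyMakeBorder(b[1],0,190,0,0,0)
cv2.imwrite('pics/z6.png',np.hstack(b)[:,:,::-1])
"
```

```text
(no output)
```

View pics/z6.png

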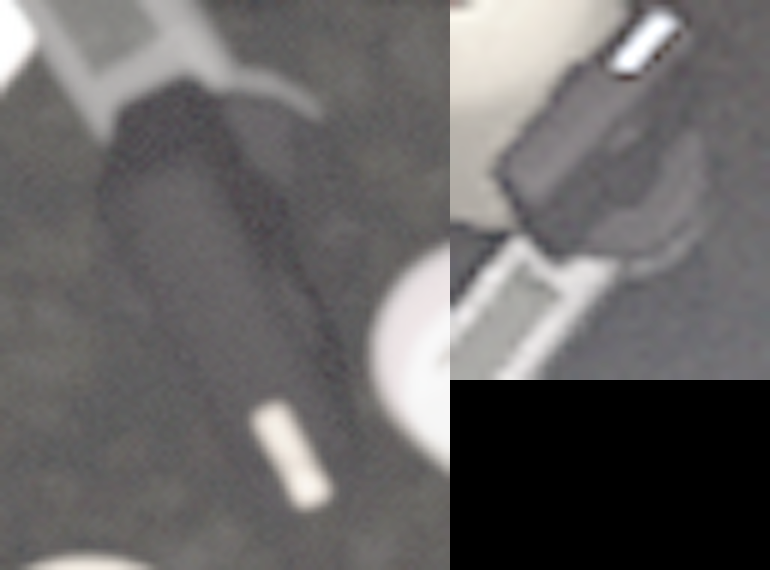

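The bar top runs from about (315,204) to (341,260) in the wrist view, with the marker at (339,251). In the top view the marker is at (277.5,84.3).

Run:
```python
from h import *
import pickle
np.set_printoptions(precision=4,suppress=True)
w=pickle.load(open('c5.pkl','rb'))['wrist'];T=pickle.load(open('c0.pkl','rb'))['top']
a=tri((T,(272.5,90)),(w,(328,231.7)))[0];m,e=tri((T,(277.5,84.3)),(w,(338.7,250.8)))
print(a,m,e,np.degrees(np.arctan2(*(m-a)[1::-1])))
# marker long axis yaw in both, z=m
for c,p,q in((T,(275.7,86.5),(279.8,82)),(w,(335.2,243.5),(342.3,257))):
    d=onz(c,q,.285)-onz(c,p,.285);print(np.degrees(np.arctan2(d[1],d[0])),onz(c,p,.285),onz(c,q,.285))
print('post',onz(w,(247,87),.245))
print(onz(w,(328,231.7),.285),onz(T,(272.5,90),.285))
```

```text
[ 0.69   -0.0591  0.2843] [ 0.7007 -0.0689  0.2861] [np.float64(2.350001091174524e-05), np.float64(2.3500010911780687e-05)] -42.243383707875104
-42.56349340915346 [ 0.697  -0.0654  0.285 ] [ 0.7054 -0.0731  0.285 ]
-43.94389412708004 [ 0.6967 -0.0651  0.285 ] [ 0.7049 -0.0729  0.285 ]
post [0.6046 0.0091 0.245 ]
[ 0.6892 -0.0586  0.285 ] [ 0.6905 -0.0594  0.285 ]
```

The knob axis is about (0.690,-0.0595), the bar top 0.285, and the bar yaw -43°. Its radius to the post is 0.111, which checks. Turn to the bar, descend and pinch.

>>> servo_tool([
  {"xyz": [0, 0.3, 0], "twist": [0, 0, -7], "jaw": 0},
  {"xyz": [0, 0.3, 0], "twist": [0, 0, -14], "jaw": 0},
  {"xyz": [0, 0.3, 1], "twist": [0, 0, -21], "jaw": 0},
  {"xyz": [0, 0.3, 3], "twist": [0, 0, -27], "jaw": 0},
  {"xyz": [0, 0.3, 4.5], "twist": [0, 0, -27], "jaw": 0},
  {"xyz": [0, 0.3, 5.5], "twist": [0, 0, -27], "jaw": 0},
  {"xyz": [0, 0.3, 6.1], "twist": [0, 0, -27], "jaw": 0},
  {"xyz": [0, 0.3, 6.1], "twist": [0, 0, -27], "jaw": 0},
  {"xyz": [0, 0.3, 6.1], "twist": [0, 0, -27], "jaw": 0},
], newtons=20)

```text
time_s: 9.62
tool_pos: [0.6902, -0.0589, 0.4343]
tool_rot: [180.0, 0.0, 136.9]
force: [1.3, 0.4, 0.8]
grip_width: 0.0867
grasp_force: 0.0
```

```bash
python3 -c "
from h import *
snap('wrist');goto([.690,-.0595,.433],137); print(env.get_obs()['qpos'].round(1))
"
```

```text
t 9.67 at [ 0.6903 -0.059   0.4348] [1.7995e+02 7.0000e-02 1.3695e+02] go [-0.01 -0.06  0.18] [ 0.05  0.07 -0.05] F [ 0.2 -0.  -0.2] M [-0.073 -0.082 -0.021] w 0.087 0.0
[-20.3  25.2  33.1  74.7 -13.5  83.9  58.6]
```

>>> servo_tool([
  {"xyz": [0, 0, 0.1], "twist": [0, 0, 0], "jaw": 1},
  {"xyz": [0, 0, 0.1], "twist": [0, 0, 0], "jaw": 1},
  {"xyz": [0, 0, 0.1], "twist": [0, 0, 0], "jaw": 1},
  {"xyz": [0, 0, 0.1], "twist": [0, 0, 0], "jaw": 1},
  {"xyz": [0, 0, 0.1], "twist": [0, 0, 0], "jaw": 1},
  {"xyz": [0, 0, 0.1], "twist": [0, 0, 0], "jaw": 1},
  {"xyz": [0, 0, 0.1], "twist": [0, 0, 0], "jaw": 1},
  {"xyz": [0, 0, 0.1], "twist": [0, 0, 0], "jaw": 1},
  {"xyz": [0, 0, 0.1], "twist": [0, 0, 0], "jaw": 1},
  {"xyz": [0, 0, 0.1], "twist": [0, 0, 0], "jaw": 1},
], newtons=35)

```text
time_s: 10.5
tool_pos: [0.6902, -0.0589, 0.4328]
tool_rot: [180.0, 0.0, 137.0]
force: [-0.3, -0.5, 0.4]
grip_width: 0.0282
grasp_force: 0.0
```

Run:
```python
from h import *
snap('wrist');goto([.690,-.0595,.433],137)
o=env.get_obs();p=o['tool_pos'];y0=o['tool_rot'][2]
P=np.array([.603,.010]);v=p[:2]-P;print('r',np.hypot(*v),np.degrees(np.arctan2(v[1],v[0])))
R=Ro.from_euler('xyz',o['tool_rot'],degrees=True)
# circular path about post, keep measured radius, in tool axes
for a in range(0,76,6):
    d=Ro.from_euler('z',-a,degrees=True).apply([*v,0])-[*v,0];print(a,(R.inv().apply(d)*100).round(2)[:2])
```

```text
t 10.55 at [ 0.6902 -0.0589  0.4327] [180.    -0.   136.97] go [-0.03 -0.06 -0.03] [ 0.   -0.   -0.03] F [-0.6 -0.2  0.1] M [-0.021  0.04   0.011] w 0.0241 0.0
r 0.11113144340463395 -38.307524606817495
0 [0. 0.]
6 [-0.03 -1.16]
12 [ 0.05 -2.32]
18 [ 0.26 -3.47]
24 [ 0.59 -4.58]
30 [ 1.03 -5.66]
36 [ 1.58 -6.68]
42 [ 2.23 -7.65]
48 [ 2.99 -8.53]
54 [ 3.83 -9.34]
60 [  4.75 -10.05]
66 [  5.74 -10.66]
72 [  6.78 -11.16]
```

>>> servo_tool([
  {"xyz": [0, 0, 0], "twist": [0, 0, 0], "jaw": 1},
  {"xyz": [0, 0, 0], "twist": [0, 0, 0], "jaw": 1},
  {"xyz": [0, 0, 0], "twist": [0, 0, 0], "jaw": 1},
  {"xyz": [0, 0, 0], "twist": [0, 0, 0], "jaw": 1},
])

```text
time_s: 10.88
tool_pos: [0.6905, -0.0586, 0.4328]
tool_rot: [179.9, 0.0, 137.0]
force: [1.3, 0.8, -0.2]
grip_width: 0.014
grasp_force: 35.0
```

```bash
python3 -c "
from h import *
snap('wrist');goto([.690,-.0595,.433],137)"
```

```text
t 10.93 at [ 0.6904 -0.0586  0.4329] [1.7994e+02 2.0000e-02 1.3699e+02] go [-0.03 -0.1  -0.01] [ 0.06  0.02 -0.01] F [2.3 1.7 0.2] M [ 0.187 -0.488 -0.135] w 0.014 35.0
```

The bar is pinched (14.0 mm). Lead the knob round the post, turning the hand with the arm.

>>> servo_tool([
  {"xyz": [0, -0.6, 0], "twist": [0, 0, 3], "jaw": 1},
  {"xyz": [0, -1.15, 0], "twist": [0, 0, 6], "jaw": 1},
  {"xyz": [0.05, -2.3, 0], "twist": [0, 0, 12], "jaw": 1},
  {"xyz": [0.25, -3.45, 0], "twist": [0, 0, 18], "jaw": 1},
  {"xyz": [0.6, -4.6, 0], "twist": [0, 0, 24], "jaw": 1},
  {"xyz": [1.05, -5.65, 0], "twist": [0, 0, 30], "jaw": 1},
  {"xyz": [1.6, -6.7, 0], "twist": [0, 0, 36], "jaw": 1},
  {"xyz": [2.25, -7.65, 0], "twist": [0, 0, 42], "jaw": 1},
  {"xyz": [3.0, -8.55, 0], "twist": [0, 0, 48], "jaw": 1},
  {"xyz": [3.0, -8.55, 0], "twist": [0, 0, 48], "jaw": 1},
])

```text
time_s: 11.77
tool_pos: [0.6083, -0.1006, 0.4328]
tool_rot: [-179.9, -0.2, 88.8]
force: [-0.9, 2.3, -0.7]
grip_width: 0.0139
grasp_force: 35.0
```

Run:
```python
from h import *
snap('wrist');goto([.5655,-.0955,.433],66);print(env.get_obs()['qpos'].round(1))
o=env.get_obs();p=o['tool_pos']
P=np.array([.603,.010]);v=p[:2]-P;print('r',np.hypot(*v),np.degrees(np.arctan2(v[1],v[0])))
R=Ro.from_euler('xyz',o['tool_rot'],degrees=True)
for a in range(0,31,3):
    d=Ro.from_euler('z',-a,degrees=True).apply([*v,0])-[*v,0];print(a,(R.inv().apply(d)*100).round(2)[:2])
```

```text
t 11.82 at [ 0.6091 -0.1004  0.4328] [-1.7993e+02 -1.2000e-01  8.9060e+01] go [ 0.42 -4.37 -0.02] [-0.09 -0.1  23.06] F [-1.   2.4 -0.1] M [ 0.37   0.167 -0.062] w 0.0139 35.0
[-27.8  16.5  43.1  87.1 -11.4  81.   14.9]
r 0.11061829783945003 -86.83353478856931
0 [0. 0.]
3 [-0.03 -0.58]
6 [-0.02 -1.16]
9 [ 0.01 -1.74]
12 [ 0.08 -2.31]
15 [ 0.17 -2.88]
18 [ 0.3  -3.45]
21 [ 0.45 -4.01]
24 [ 0.63 -4.56]
27 [ 0.84 -5.1 ]
30 [ 1.08 -5.62]
```

>>> servo_tool([
  {"xyz": [0, -0.6, 0], "twist": [0, 0, 3], "jaw": 1},
  {"xyz": [0, -1.2, 0], "twist": [0, 0, 6], "jaw": 1},
  {"xyz": [0, -1.75, 0], "twist": [0, 0, 9], "jaw": 1},
  {"xyz": [0.1, -2.3, 0], "twist": [0, 0, 12], "jaw": 1},
  {"xyz": [0.15, -2.9, 0], "twist": [0, 0, 15], "jaw": 1},
  {"xyz": [0.3, -3.45, 0], "twist": [0, 0, 18], "jaw": 1},
  {"xyz": [0.4, -3.8, 0], "twist": [0, 0, 20], "jaw": 1},
  {"xyz": [0.5, -4.0, 0], "twist": [0, 0, 21], "jaw": 1},
  {"xyz": [0.55, -4.2, 0], "twist": [0, 0, 22], "jaw": 1},
  {"xyz": [0.55, -4.2, 0], "twist": [0, 0, 22], "jaw": 1},
])

```text
time_s: 12.65
tool_pos: [0.5682, -0.0943, 0.4328]
tool_rot: [-180.0, -0.0, 67.0]
force: [1.9, 2.0, -0.9]
grip_width: 0.0139
grasp_force: 35.0
```

```bash
cat > st.py <<'E'
from h import *
snap('wrist');goto([.5655,-.0955,.433],66)
o=env.get_obs();p=o['tool_pos'];P=np.array([.603,.010]);v=p[:2]-P;print('r',np.hypot(*v).round(4),np.degrees(np.arctan2(v[1],v[0])).round(2),'j7',o['qpos'][6].round(1))
E
python3 st.py
```

```text
t 12.7 at [ 0.5682 -0.0943  0.4328] [-1.7998e+02 -3.0000e-02  6.7060e+01] go [-0.22 -0.2  -0.02] [-0.02 -0.03  1.06] F [ 1.1  2.2 -1. ] M [ 0.457 -0.11  -0.041] w 0.0141 35.0
r 0.11 -108.45 j7 -9.4
```

>>> servo_tool([
  {"xyz": [0, -0.1, 0], "twist": [0, 0, 0.5], "jaw": 1},
  {"xyz": [0, -0.2, 0], "twist": [0, 0, 1], "jaw": 1},
  {"xyz": [0, -0.3, 0], "twist": [0, 0, 1.5], "jaw": 1},
  {"xyz": [0, -0.3, 0], "twist": [0, 0, 1.5], "jaw": 1},
])

```text
time_s: 13.03
tool_pos: [0.5659, -0.0935, 0.4328]
tool_rot: [179.8, -0.0, 65.5]
force: [4.9, 0.9, -3.0]
grip_width: 0.0137
grasp_force: 35.0
```

```bash
python3 st.py
```

```text
t 13.08 at [ 0.5659 -0.0935  0.4328] [ 1.7984e+02 -3.0000e-02  6.5480e+01] go [-0.2   0.05 -0.02] [ 0.16 -0.03 -0.52] F [ 4.9  0.7 -3.4] M [ 0.299 -1.067  0.117] w 0.0136 35.0
r 0.1099 -109.73 j7 -11.3
```

>>> servo_tool([
  {"xyz": [0, -0.1, 0], "twist": [0, 0, 0], "jaw": 1},
  {"xyz": [0, -0.2, 0], "twist": [0, 0, 0], "jaw": 1},
  {"xyz": [0, -0.2, 0], "twist": [0, 0, 0], "jaw": 1},
])

```text
time_s: 13.33
tool_pos: [0.565, -0.0931, 0.4329]
tool_rot: [179.6, -0.0, 65.5]
force: [11.2, -1.1, -7.1]
grip_width: 0.0139
grasp_force: 35.0
```

```bash
python3 st.py
```

```text
t 13.38 at [ 0.565  -0.0931  0.4329] [ 1.7958e+02 -3.0000e-02  6.5460e+01] go [-0.2   0.14 -0.01] [ 0.42 -0.03 -0.54] F [10.2 -0.1 -7.5] M [-0.153 -2.26   0.076] w 0.0137 35.0
r 0.1099 -110.21 j7 -11.5
```

The arm is at its stop: force climbs over 1 mm with no further travel. Ease off the push and start turning clockwise, watching the z moment.

Create st.py:
```python
from h import *
M=[]
for i in range(4):
    o=env.get_obs();M.append(o['wrist_torque'][2].round(3));F=o['force'].round(1)
    if i==0: F0=F
    if i<3: snap('wrist')
print('t',round(o['time_s'],2),'yaw',o['tool_rot'].round(2),'p',o['tool_pos'].round(4),'Mz',M,'F',F0,F,'j7',o['qpos'][6].round(1),'w',round(o['grip_width'],4),o['grasp_force'].round(1))
```

```text
(no output)
```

>>> servo_tool([
  {"xyz": [0, 0.2, 0], "twist": [0, 0, 0], "jaw": 1},
  {"xyz": [0, 0.2, 0], "twist": [0, 0, 0], "jaw": 1},
  {"xyz": [0, 0.2, 0], "twist": [0, 0, 5], "jaw": 1},
  {"xyz": [0, 0.2, 0], "twist": [0, 0, 9], "jaw": 1},
  {"xyz": [0, 0.2, 0], "twist": [0, 0, 12], "jaw": 1},
  {"xyz": [0, 0.2, 0], "twist": [0, 0, 15], "jaw": 1},
], newtons=40)

```text
time_s: 13.88
tool_pos: [0.566, -0.0936, 0.4328]
tool_rot: [179.8, -0.1, 50.3]
force: [6.8, 1.1, -3.9]
grip_width: 0.0138
grasp_force: 40.0
```

```bash
python3 st.py
```

```text
Traceback (most recent call last):
  File "st.py", line 7, in <module>
    print('t',round(o['time_s'],2),'yaw',o['tool_rot'].round(2),'p',o['tool_pos'].round(4),'Mz',M,'F',F0,F,'j7',o['qpos'][6].round(1),'w',round(o['grip_width'],4),o['grasp_force'].round(1))
                                                                                                                                                                   ^^^^^^^^^^^^^^^^^^^^^^
AttributeError: 'float' object has no attribute 'round'
```

```bash
sed -i "s/o\['grasp_force'\].round(1)/o['grasp_force']/" st.py; python3 st.py
```

```text
t 14.18 yaw [ 1.7982e+02 -8.0000e-02  5.0430e+01] p [ 0.566  -0.0936  0.4328] Mz [np.float64(-0.167), np.float64(-0.11), np.float64(-0.14), np.float64(-0.15)] F [ 6.4  1.2 -3.1] [ 6.4  1.5 -4.5] j7 -26.0 w 0.0136 39.998725382611156
```

>>> servo_tool([
  {"xyz": [0, 0, 0], "twist": [0, 0, 4], "jaw": 1},
  {"xyz": [0, 0, 0], "twist": [0, 0, 7], "jaw": 1},
  {"xyz": [0, 0, 0], "twist": [0, 0, 10], "jaw": 1},
])

```text
time_s: 14.43
tool_pos: [0.5661, -0.0937, 0.4328]
tool_rot: [179.8, -0.1, 40.3]
force: [7.6, 0.7, -4.9]
grip_width: 0.0138
grasp_force: 40.0
```

```bash
python3 st.py
```

```text
t 14.58 yaw [ 1.7981e+02 -1.1000e-01  4.0430e+01] p [ 0.5661 -0.0937  0.4328] Mz [np.float64(0.192), np.float64(0.082), np.float64(-0.072), np.float64(-0.095)] F [ 7.6  0.7 -4.9] [ 6.5  0.4 -4.8] j7 -35.7 w 0.0136 39.99860739335418
```

Torque is meaningful only while turning: +0.19 in motion. I'll continue in steady 15° steps, reading right at the end of each.

>>> servo_tool([
  {"xyz": [0, 0, 0], "twist": [0, 0, 3], "jaw": 1},
  {"xyz": [0, 0, 0], "twist": [0, 0, 6], "jaw": 1},
  {"xyz": [0, 0, 0], "twist": [0, 0, 9], "jaw": 1},
  {"xyz": [0, 0, 0], "twist": [0, 0, 12], "jaw": 1},
])

```text
time_s: 14.92
tool_pos: [0.5662, -0.0938, 0.4329]
tool_rot: [179.8, -0.2, 28.3]
force: [7.5, -0.2, -5.2]
grip_width: 0.0141
grasp_force: 40.0
```

```bash
sed -i 's/range(4)/range(1)/;s/i<3/0/' st.py; python3 st.py
```

```text
t 14.92 yaw [ 1.7981e+02 -1.6000e-01  2.8320e+01] p [ 0.5662 -0.0938  0.4329] Mz [np.float64(0.125)] F [ 7.5 -0.2 -5.2] [ 7.5 -0.2 -5.2] j7 -47.5 w 0.0141 39.99665935523808
```

>>> servo_tool([
  {"xyz": [0, 0, 0], "twist": [0, 0, 3], "jaw": 1},
  {"xyz": [0, 0, 0], "twist": [0, 0, 6], "jaw": 1},
  {"xyz": [0, 0, 0], "twist": [0, 0, 9], "jaw": 1},
  {"xyz": [0, 0, 0], "twist": [0, 0, 12], "jaw": 1},
])

```text
time_s: 15.25
tool_pos: [0.5662, -0.094, 0.4329]
tool_rot: [179.8, -0.2, 16.3]
force: [7.4, -0.3, -5.5]
grip_width: 0.0138
grasp_force: 40.0
```

```bash
python3 st.py
```

```text
t 15.25 yaw [179.82  -0.2   16.31] p [ 0.5662 -0.094   0.4329] Mz [np.float64(0.135)] F [ 7.4 -0.3 -5.5] [ 7.4 -0.3 -5.5] j7 -59.1 w 0.0138 39.99683540314436
```

>>> servo_tool([
  {"xyz": [0, 0, 0], "twist": [0, 0, 3], "jaw": 1},
  {"xyz": [0, 0, 0], "twist": [0, 0, 6], "jaw": 1},
  {"xyz": [0, 0, 0], "twist": [0, 0, 9], "jaw": 1},
  {"xyz": [0, 0, 0], "twist": [0, 0, 12], "jaw": 1},
])

```text
time_s: 15.58
tool_pos: [0.5662, -0.0941, 0.4329]
tool_rot: [179.8, -0.2, 4.3]
force: [8.3, -0.2, -5.5]
grip_width: 0.0139
grasp_force: 40.0
```

```bash
python3 st.py
```

```text
t 15.58 yaw [179.85  -0.24   4.3 ] p [ 0.5662 -0.0941  0.4329] Mz [np.float64(0.146)] F [ 8.3 -0.2 -5.5] [ 8.3 -0.2 -5.5] j7 -70.8 w 0.0139 39.99663608148694
```

Free torque is about 0.14. Continue.

>>> servo_tool([
  {"xyz": [0, 0, 0], "twist": [0, 0, 3], "jaw": 1},
  {"xyz": [0, 0, 0], "twist": [0, 0, 6], "jaw": 1},
  {"xyz": [0, 0, 0], "twist": [0, 0, 9], "jaw": 1},
  {"xyz": [0, 0, 0], "twist": [0, 0, 12], "jaw": 1},
])

```text
time_s: 15.92
tool_pos: [0.5662, -0.0943, 0.4329]
tool_rot: [179.9, -0.3, -7.7]
force: [8.4, -1.3, -5.1]
grip_width: 0.0135
grasp_force: 40.0
```

```bash
python3 st.py
```

```text
t 15.92 yaw [179.89  -0.27  -7.71] p [ 0.5662 -0.0943  0.4329] Mz [np.float64(0.152)] F [ 8.4 -1.3 -5.1] [ 8.4 -1.3 -5.1] j7 -82.3 w 0.0135 39.99654684215784
```

>>> servo_tool([
  {"xyz": [0, 0, 0], "twist": [0, 0, 3], "jaw": 1},
  {"xyz": [0, 0, 0], "twist": [0, 0, 6], "jaw": 1},
  {"xyz": [0, 0, 0], "twist": [0, 0, 9], "jaw": 1},
  {"xyz": [0, 0, 0], "twist": [0, 0, 12], "jaw": 1},
])

```text
time_s: 16.25
tool_pos: [0.5661, -0.0945, 0.4329]
tool_rot: [179.9, -0.3, -19.7]
force: [8.3, -1.6, -6.0]
grip_width: 0.0138
grasp_force: 40.0
```

```bash
python3 st.py
```

```text
t 16.25 yaw [179.93  -0.3  -19.72] p [ 0.5661 -0.0945  0.4329] Mz [np.float64(0.134)] F [ 8.3 -1.6 -6. ] [ 8.3 -1.6 -6. ] j7 -93.9 w 0.0138 39.99658349901438
```

>>> servo_tool([
  {"xyz": [0, 0, 0], "twist": [0, 0, 3], "jaw": 1},
  {"xyz": [0, 0, 0], "twist": [0, 0, 6], "jaw": 1},
  {"xyz": [0, 0, 0], "twist": [0, 0, 9], "jaw": 1},
  {"xyz": [0, 0, 0], "twist": [0, 0, 12], "jaw": 1},
])

```text
time_s: 16.58
tool_pos: [0.5661, -0.0947, 0.4329]
tool_rot: [180.0, -0.3, -31.7]
force: [7.8, -2.7, -5.8]
grip_width: 0.0137
grasp_force: 40.0
```

```bash
python3 st.py
```

```text
t 16.58 yaw [179.97  -0.3  -31.73] p [ 0.5661 -0.0947  0.4329] Mz [np.float64(0.098)] F [ 7.8 -2.7 -5.8] [ 7.8 -2.7 -5.8] j7 -105.3 w 0.0137 39.99663979746401
```

>>> servo_tool([
  {"xyz": [0, 0, 0], "twist": [0, 0, 3], "jaw": 1},
  {"xyz": [0, 0, 0], "twist": [0, 0, 6], "jaw": 1},
  {"xyz": [0, 0, 0], "twist": [0, 0, 9], "jaw": 1},
  {"xyz": [0, 0, 0], "twist": [0, 0, 12], "jaw": 1},
])

```text
time_s: 16.92
tool_pos: [0.566, -0.0949, 0.4329]
tool_rot: [-180.0, -0.3, -43.7]
force: [8.3, -2.3, -6.1]
grip_width: 0.0137
grasp_force: 40.0
```

```bash
python3 st.py
```

```text
t 16.92 yaw [-179.98   -0.3   -43.75] p [ 0.566  -0.0949  0.4329] Mz [np.float64(0.133)] F [ 8.3 -2.3 -6.1] [ 8.3 -2.3 -6.1] j7 -116.7 w 0.0137 39.99669064767659
```

>>> servo_tool([
  {"xyz": [0, 0, 0], "twist": [0, 0, 3], "jaw": 1},
  {"xyz": [0, 0, 0], "twist": [0, 0, 6], "jaw": 1},
  {"xyz": [0, 0, 0], "twist": [0, 0, 9], "jaw": 1},
  {"xyz": [0, 0, 0], "twist": [0, 0, 12], "jaw": 1},
])

```text
time_s: 17.25
tool_pos: [0.5658, -0.095, 0.4329]
tool_rot: [-179.9, -0.3, -55.8]
force: [7.1, -2.1, -5.8]
grip_width: 0.0132
grasp_force: 40.0
```

```bash
python3 st.py
```

```text
t 17.25 yaw [-179.94   -0.28  -55.76] p [ 0.5658 -0.095   0.4329] Mz [np.float64(0.098)] F [ 7.1 -2.1 -5.8] [ 7.1 -2.1 -5.8] j7 -128.0 w 0.0132 39.996665362268686
```

>>> servo_tool([
  {"xyz": [0, 0, 0], "twist": [0, 0, 3], "jaw": 1},
  {"xyz": [0, 0, 0], "twist": [0, 0, 6], "jaw": 1},
  {"xyz": [0, 0, 0], "twist": [0, 0, 9], "jaw": 1},
  {"xyz": [0, 0, 0], "twist": [0, 0, 12], "jaw": 1},
])

```text
time_s: 17.58
tool_pos: [0.5657, -0.0951, 0.4329]
tool_rot: [-179.9, -0.3, -67.8]
force: [6.2, -2.3, -5.9]
grip_width: 0.0136
grasp_force: 40.0
```

```bash
python3 st.py
```

```text
t 17.58 yaw [-179.91   -0.25  -67.76] p [ 0.5657 -0.0951  0.4329] Mz [np.float64(0.137)] F [ 6.2 -2.3 -5.9] [ 6.2 -2.3 -5.9] j7 -139.3 w 0.0136 39.99679000116885
```

Still free at 133° (5.9 mm), and the wrist nears its limit. Let go, turn the open hand back by a half turn, and pinch the bar again.

>>> servo_tool([
  {"xyz": [0, 0, 0], "twist": [0, 0, 0], "jaw": 0},
  {"xyz": [0, 0, 0], "twist": [0, 0, 0], "jaw": 0},
  {"xyz": [0, 0, 0], "twist": [0, 0, 0], "jaw": 0},
  {"xyz": [0, 0, 0], "twist": [0, 0, 0], "jaw": 0},
  {"xyz": [0, 0, 0], "twist": [0, 0, 0], "jaw": 0},
  {"xyz": [0, 0, 0], "twist": [0, 0, 0], "jaw": 0},
  {"xyz": [0, 0, 0], "twist": [0, 0, 0], "jaw": 0},
  {"xyz": [0, 0, -0.5], "twist": [0, 0, 0], "jaw": 0},
  {"xyz": [0, 0, -1.0], "twist": [0, 0, 0], "jaw": 0},
  {"xyz": [0, 0, -1.0], "twist": [0, 0, 0], "jaw": 0},
])

```text
time_s: 18.42
tool_pos: [0.5656, -0.0938, 0.4441]
tool_rot: [-179.9, -0.0, -67.5]
force: [-0.1, -0.6, 0.6]
grip_width: 0.0728
grasp_force: 0.0
```

>>> servo_tool([
  {"xyz": [0, 0, 0], "twist": [0, 0, -7], "jaw": 0},
  {"xyz": [0, 0, 0], "twist": [0, 0, -14], "jaw": 0},
  {"xyz": [0, 0, 0], "twist": [0, 0, -21], "jaw": 0},
  {"xyz": [0, 0, 0], "twist": [0, 0, -28], "jaw": 0},
  {"xyz": [0, 0, 0], "twist": [0, 0, -35], "jaw": 0},
  {"xyz": [0, 0, 0], "twist": [0, 0, -42], "jaw": 0},
  {"xyz": [0, 0, 0], "twist": [0, 0, -49], "jaw": 0},
  {"xyz": [0, 0, 0], "twist": [0, 0, -56], "jaw": 0},
  {"xyz": [0, 0, 0], "twist": [0, 0, -63], "jaw": 0},
  {"xyz": [0, 0, 0], "twist": [0, 0, -70], "jaw": 0},
])

```text
time_s: 19.25
tool_pos: [0.5653, -0.0936, 0.443]
tool_rot: [180.0, -0.0, 2.8]
force: [0.0, -0.4, -0.6]
grip_width: 0.087
grasp_force: 0.0
```

>>> servo_tool([
  {"xyz": [0, 0, 0], "twist": [0, 0, -7], "jaw": 0},
  {"xyz": [0, 0, 0], "twist": [0, 0, -14], "jaw": 0},
  {"xyz": [0, 0, 0], "twist": [0, 0, -21], "jaw": 0},
  {"xyz": [0, 0, 0], "twist": [0, 0, -28], "jaw": 0},
  {"xyz": [0, 0, 0], "twist": [0, 0, -35], "jaw": 0},
  {"xyz": [0, 0, 0], "twist": [0, 0, -42], "jaw": 0},
  {"xyz": [0, 0, 0], "twist": [0, 0, -49], "jaw": 0},
  {"xyz": [0, 0, 0], "twist": [0, 0, -56], "jaw": 0},
  {"xyz": [0, 0, 0], "twist": [0, 0, -63], "jaw": 0},
  {"xyz": [0, 0, 0], "twist": [0, 0, -70], "jaw": 0},
])

```text
time_s: 20.08
tool_pos: [0.5653, -0.0936, 0.443]
tool_rot: [180.0, -0.0, 72.8]
force: [0.6, 0.2, 0.2]
grip_width: 0.0873
grasp_force: 0.0
```

>>> servo_tool([
  {"xyz": [0, 0, 0], "twist": [0, 0, -7], "jaw": 0},
  {"xyz": [0, 0, 0], "twist": [0, 0, -14], "jaw": 0},
  {"xyz": [0, 0, 0], "twist": [0, 0, -21], "jaw": 0},
  {"xyz": [0, 0, 0], "twist": [0, 0, -28], "jaw": 0},
  {"xyz": [0, 0, 0], "twist": [0, 0, -35], "jaw": 0},
  {"xyz": [0, 0, 0], "twist": [0, 0, -40], "jaw": 0},
  {"xyz": [0, 0, 0], "twist": [0, 0, -40], "jaw": 0},
])

```text
time_s: 20.67
tool_pos: [0.5653, -0.0937, 0.443]
tool_rot: [180.0, 0.0, 112.6]
force: [1.1, -0.0, 0.4]
grip_width: 0.0868
grasp_force: 0.0
```

```bash
python3 -c "
from h import *
snap('wrist');goto([.5657,-.0943,.433],112.2)
print(env.get_obs()['qpos'].round(1))
c=snap('wrist');cv2.imwrite('pics/z7.png',(255*(c['img'][100:330,200:440,::-1]/255.)**.5).astype('uint8'))
print(proj(c,[.5657,-.0943,.285])-[200,100])"
```

```text
t 20.72 at [ 0.5653 -0.0937  0.443 ] [1.7998e+02 1.0000e-02 1.1236e+02] go [-0.07  0.01  1.  ] [0.02 0.01 0.16] F [ 0.  -0.9 -0.5] M [-0.053  0.044 -0.078] w 0.0871 0.0
[-30.    9.2  41.5  92.5  -6.2  80.7  34.5]
[124.88298918 174.74752598]
```

View pics/z7.png

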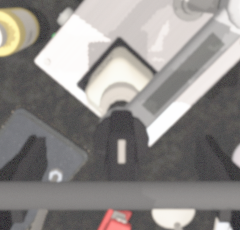

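The bar stands vertically in the image at (322,250), between the open fingers, with the arm over the bottle. Descend and pinch.

>>> servo_tool([
  {"xyz": [0, 0, 0.5], "twist": [0, 0, 0], "jaw": 0.3},
  {"xyz": [0, 0, 1], "twist": [0, 0, 0], "jaw": 0.6},
  {"xyz": [0, 0, 1], "twist": [0, 0, 0], "jaw": 1},
  {"xyz": [0, 0, 1], "twist": [0, 0, 0], "jaw": 1},
  {"xyz": [0, 0, 1], "twist": [0, 0, 0], "jaw": 1},
  {"xyz": [0, 0, 1], "twist": [0, 0, 0], "jaw": 1},
  {"xyz": [0, 0, 1], "twist": [0, 0, 0], "jaw": 1},
  {"xyz": [0, 0, 1], "twist": [0, 0, 0], "jaw": 1},
  {"xyz": [0, 0, 1], "twist": [0, 0, 0], "jaw": 1},
  {"xyz": [0, 0, 1], "twist": [0, 0, 0], "jaw": 1},
])

```text
time_s: 21.6
tool_pos: [0.5653, -0.0935, 0.4328]
tool_rot: [180.0, -0.0, 112.5]
force: [0.5, -0.5, 0.5]
grip_width: 0.0288
grasp_force: 0.0
```

>>> servo_tool([
  {"xyz": [0, 0, 0], "twist": [0, 0, 0], "jaw": 1},
  {"xyz": [0, 0, 0], "twist": [0, 0, 0], "jaw": 1},
  {"xyz": [0, 0, 0], "twist": [0, 0, 0], "jaw": 1},
  {"xyz": [0, 0, 0], "twist": [0, 0, 0], "jaw": 1},
  {"xyz": [0, 0, 0], "twist": [0, 0, 0], "jaw": 1},
])

```text
time_s: 22.02
tool_pos: [0.5654, -0.0935, 0.4328]
tool_rot: [180.0, 0.0, 112.5]
force: [0.4, 0.5, -0.3]
grip_width: 0.0137
grasp_force: 40.0
```

```bash
python3 st.py
```

```text
t 22.02 yaw [179.98   0.   112.47] p [ 0.5654 -0.0935  0.4328] Mz [np.float64(-0.105)] F [ 0.4  0.5 -0.3] [ 0.4  0.5 -0.3] j7 34.8 w 0.0137 39.999786615371704
```

>>> servo_tool([
  {"xyz": [0, 0, 0], "twist": [0, 0, 3], "jaw": 1},
  {"xyz": [0, 0, 0], "twist": [0, 0, 6], "jaw": 1},
  {"xyz": [0, 0, 0], "twist": [0, 0, 9], "jaw": 1},
  {"xyz": [0, 0, 0], "twist": [0, 0, 12], "jaw": 1},
])

```text
time_s: 22.35
tool_pos: [0.5655, -0.0933, 0.4328]
tool_rot: [179.9, 0.0, 100.4]
force: [0.7, -0.1, -0.7]
grip_width: 0.0139
grasp_force: 40.0
```

```bash
python3 st.py
```

```text
t 22.35 yaw [1.7995e+02 1.0000e-02 1.0038e+02] p [ 0.5655 -0.0933  0.4328] Mz [np.float64(0.136)] F [ 0.7 -0.1 -0.7] [ 0.7 -0.1 -0.7] j7 22.9 w 0.0139 39.99807114712894
```

>>> servo_tool([
  {"xyz": [0, 0, 0], "twist": [0, 0, 3], "jaw": 1},
  {"xyz": [0, 0, 0], "twist": [0, 0, 6], "jaw": 1},
  {"xyz": [0, 0, 0], "twist": [0, 0, 9], "jaw": 1},
])

```text
time_s: 22.6
tool_pos: [0.5656, -0.0933, 0.4328]
tool_rot: [179.9, 0.0, 91.4]
force: [2.5, -0.4, -0.8]
grip_width: 0.014
grasp_force: 40.0
```

```bash
python3 st.py
```

```text
t 22.6 yaw [1.7992e+02 1.0000e-02 9.1380e+01] p [ 0.5656 -0.0933  0.4328] Mz [np.float64(0.107)] F [ 2.5 -0.4 -0.8] [ 2.5 -0.4 -0.8] j7 14.1 w 0.014 39.99776386655867
```

>>> servo_tool([
  {"xyz": [0, 0, 0], "twist": [0, 0, 3], "jaw": 1},
  {"xyz": [0, 0, 0], "twist": [0, 0, 6], "jaw": 1},
  {"xyz": [0, 0, 0], "twist": [0, 0, 9], "jaw": 1},
])

```text
time_s: 22.85
tool_pos: [0.5658, -0.0933, 0.4328]
tool_rot: [179.9, 0.0, 82.4]
force: [2.8, -0.2, -1.5]
grip_width: 0.0138
grasp_force: 40.0
```

```bash
python3 st.py
```

```text
t 22.85 yaw [179.89   0.    82.38] p [ 0.5658 -0.0933  0.4328] Mz [np.float64(0.135)] F [ 2.8 -0.2 -1.5] [ 2.8 -0.2 -1.5] j7 5.2 w 0.0138 39.99775263480842
```

>>> servo_tool([
  {"xyz": [0, 0, 0], "twist": [0, 0, 3], "jaw": 1},
  {"xyz": [0, 0, 0], "twist": [0, 0, 6], "jaw": 1},
  {"xyz": [0, 0, 0], "twist": [0, 0, 9], "jaw": 1},
])

```text
time_s: 23.1
tool_pos: [0.5659, -0.0933, 0.4328]
tool_rot: [179.9, -0.0, 73.4]
force: [3.2, -0.1, -1.4]
grip_width: 0.0135
grasp_force: 40.0
```

```bash
python3 st.py
```

```text
t 23.1 yaw [ 1.7987e+02 -1.0000e-02  7.3380e+01] p [ 0.5659 -0.0933  0.4328] Mz [np.float64(0.082)] F [ 3.2 -0.1 -1.4] [ 3.2 -0.1 -1.4] j7 -3.6 w 0.0135 39.9976029060781
```

>>> servo_tool([
  {"xyz": [0, 0, 0], "twist": [0, 0, 3], "jaw": 1},
  {"xyz": [0, 0, 0], "twist": [0, 0, 6], "jaw": 1},
  {"xyz": [0, 0, 0], "twist": [0, 0, 9], "jaw": 1},
])

```text
time_s: 23.35
tool_pos: [0.566, -0.0934, 0.4329]
tool_rot: [179.8, -0.0, 64.4]
force: [4.0, -0.8, -1.2]
grip_width: 0.0134
grasp_force: 40.0
```

```bash
python3 st.py
```

```text
t 23.35 yaw [ 1.7984e+02 -3.0000e-02  6.4380e+01] p [ 0.566  -0.0934  0.4329] Mz [np.float64(0.163)] F [ 4.  -0.8 -1.2] [ 4.  -0.8 -1.2] j7 -12.4 w 0.0134 39.99776660464704
```

>>> servo_tool([
  {"xyz": [0, 0, 0], "twist": [0, 0, 3], "jaw": 1},
  {"xyz": [0, 0, 0], "twist": [0, 0, 6], "jaw": 1},
  {"xyz": [0, 0, 0], "twist": [0, 0, 9], "jaw": 1},
])

```text
time_s: 23.6
tool_pos: [0.5661, -0.0934, 0.433]
tool_rot: [179.8, -0.1, 55.4]
force: [5.0, -0.3, -1.2]
grip_width: 0.0134
grasp_force: 40.0
```

```bash
python3 st.py
```

```text
t 23.6 yaw [ 1.7982e+02 -7.0000e-02  5.5380e+01] p [ 0.5661 -0.0934  0.433 ] Mz [np.float64(0.151)] F [ 5.  -0.3 -1.2] [ 5.  -0.3 -1.2] j7 -21.2 w 0.0134 39.997816449031234
```

>>> servo_tool([
  {"xyz": [0, 0, 0], "twist": [0, 0, 3], "jaw": 1},
  {"xyz": [0, 0, 0], "twist": [0, 0, 6], "jaw": 1},
  {"xyz": [0, 0, 0], "twist": [0, 0, 9], "jaw": 1},
])

```text
time_s: 23.85
tool_pos: [0.5661, -0.0935, 0.4332]
tool_rot: [179.8, -0.1, 46.4]
force: [5.1, -0.3, -1.1]
grip_width: 0.014
grasp_force: 40.0
```

```bash
python3 st.py
```

```text
t 23.85 yaw [ 1.7981e+02 -1.0000e-01  4.6390e+01] p [ 0.5661 -0.0935  0.4332] Mz [np.float64(0.246)] F [ 5.1 -0.3 -1.1] [ 5.1 -0.3 -1.1] j7 -30.0 w 0.014 39.99784612096846
```

Torque jumped to 0.246 between yaw 55 and 46. Confirm with two more steps.

>>> servo_tool([
  {"xyz": [0, 0, 0], "twist": [0, 0, 3], "jaw": 1},
  {"xyz": [0, 0, 0], "twist": [0, 0, 6], "jaw": 1},
  {"xyz": [0, 0, 0], "twist": [0, 0, 9], "jaw": 1},
])

```text
time_s: 24.1
tool_pos: [0.5662, -0.0936, 0.4332]
tool_rot: [179.8, -0.1, 37.4]
force: [4.4, -1.2, -2.4]
grip_width: 0.0143
grasp_force: 40.0
```

```bash
python3 st.py
```

```text
t 24.1 yaw [ 1.798e+02 -1.400e-01  3.739e+01] p [ 0.5662 -0.0936  0.4332] Mz [np.float64(0.241)] F [ 4.4 -1.2 -2.4] [ 4.4 -1.2 -2.4] j7 -38.7 w 0.0143 39.99770469032228
```

>>> servo_tool([
  {"xyz": [0, 0, 0], "twist": [0, 0, 3], "jaw": 1},
  {"xyz": [0, 0, 0], "twist": [0, 0, 6], "jaw": 1},
  {"xyz": [0, 0, 0], "twist": [0, 0, 9], "jaw": 1},
])

```text
time_s: 24.35
tool_pos: [0.5663, -0.0936, 0.4332]
tool_rot: [179.8, -0.2, 28.4]
force: [5.2, -2.1, -1.6]
grip_width: 0.0138
grasp_force: 40.0
```

```bash
python3 st.py
```

```text
t 24.35 yaw [ 1.7981e+02 -1.7000e-01  2.8390e+01] p [ 0.5663 -0.0936  0.4332] Mz [np.float64(0.255)] F [ 5.2 -2.1 -1.6] [ 5.2 -2.1 -1.6] j7 -47.5 w 0.0138 39.99763841740787
```

>>> servo_tool([
  {"xyz": [0, 0, 0], "twist": [0, 0, 3], "jaw": 1},
  {"xyz": [0, 0, 0], "twist": [0, 0, 6], "jaw": 1},
  {"xyz": [0, 0, 0], "twist": [0, 0, 9], "jaw": 1},
])

```text
time_s: 24.6
tool_pos: [0.5663, -0.0938, 0.4332]
tool_rot: [179.8, -0.2, 19.4]
force: [5.4, -2.2, -3.2]
grip_width: 0.0138
grasp_force: 40.0
```

```bash
python3 st.py
```

```text
t 24.6 yaw [179.81  -0.2   19.38] p [ 0.5663 -0.0938  0.4332] Mz [np.float64(0.298)] F [ 5.4 -2.2 -3.2] [ 5.4 -2.2 -3.2] j7 -56.2 w 0.0138 39.997655376791954
```

Touch began near yaw 56 and was full by about 46. A quarter turn past touch is yaw -34, so 53° more.

>>> servo_tool([
  {"xyz": [0, 0, 0], "twist": [0, 0, 3], "jaw": 1},
  {"xyz": [0, 0, 0], "twist": [0, 0, 6], "jaw": 1},
  {"xyz": [0, 0, 0], "twist": [0, 0, 9], "jaw": 1},
  {"xyz": [0, 0, 0], "twist": [0, 0, 12], "jaw": 1},
  {"xyz": [0, 0, 0], "twist": [0, 0, 15], "jaw": 1},
  {"xyz": [0, 0, 0], "twist": [0, 0, 18], "jaw": 1},
  {"xyz": [0, 0, 0], "twist": [0, 0, 21], "jaw": 1},
  {"xyz": [0, 0, 0], "twist": [0, 0, 24], "jaw": 1},
  {"xyz": [0, 0, 0], "twist": [0, 0, 27], "jaw": 1},
])

```text
time_s: 25.35
tool_pos: [0.5663, -0.0942, 0.4333]
tool_rot: [179.9, -0.3, -7.6]
force: [6.5, -2.6, -1.8]
grip_width: 0.0135
grasp_force: 40.0
```

```bash
python3 st.py
```

```text
t 25.35 yaw [179.89  -0.29  -7.64] p [ 0.5663 -0.0942  0.4333] Mz [np.float64(0.308)] F [ 6.5 -2.6 -1.8] [ 6.5 -2.6 -1.8] j7 -82.3 w 0.0135 39.9975960329175
```

>>> servo_tool([
  {"xyz": [0, 0, 0], "twist": [0, 0, 3], "jaw": 1},
  {"xyz": [0, 0, 0], "twist": [0, 0, 6], "jaw": 1},
  {"xyz": [0, 0, 0], "twist": [0, 0, 9], "jaw": 1},
  {"xyz": [0, 0, 0], "twist": [0, 0, 12], "jaw": 1},
  {"xyz": [0, 0, 0], "twist": [0, 0, 15], "jaw": 1},
  {"xyz": [0, 0, 0], "twist": [0, 0, 18], "jaw": 1},
  {"xyz": [0, 0, 0], "twist": [0, 0, 21], "jaw": 1},
  {"xyz": [0, 0, 0], "twist": [0, 0, 24], "jaw": 1},
  {"xyz": [0, 0, 0], "twist": [0, 0, 26.5], "jaw": 1},
])

```text
time_s: 26.1
tool_pos: [0.5661, -0.0946, 0.4333]
tool_rot: [180.0, -0.3, -34.2]
force: [5.2, -3.1, -2.7]
grip_width: 0.0137
grasp_force: 40.0
```

```bash
python3 st.py
```

```text
t 26.1 yaw [179.99  -0.32 -34.16] p [ 0.5661 -0.0946  0.4333] Mz [np.float64(0.274)] F [ 5.2 -3.1 -2.7] [ 5.2 -3.1 -2.7] j7 -107.7 w 0.0137 39.99832632020116
```

Torque fits about 59 N. Let go and withdraw upward.

>>> servo_tool([
  {"xyz": [0, 0, 0], "twist": [0, 0, 0], "jaw": 0},
  {"xyz": [0, 0, 0], "twist": [0, 0, 0], "jaw": 0},
  {"xyz": [0, 0, 0], "twist": [0, 0, 0], "jaw": 0},
  {"xyz": [0, 0, 0], "twist": [0, 0, 0], "jaw": 0},
  {"xyz": [0, 0, 0], "twist": [0, 0, 0], "jaw": 0},
  {"xyz": [0, 0, 0], "twist": [0, 0, 0], "jaw": 0},
  {"xyz": [0, 0, -1.0], "twist": [0, 0, 0], "jaw": 0},
  {"xyz": [0, 0, -4.0], "twist": [0, 0, 0], "jaw": 0},
  {"xyz": [0, 0, -8.0], "twist": [0, 0, 0], "jaw": 0},
  {"xyz": [0, 0, -8.0], "twist": [0, 0, 0], "jaw": 0},
])

```text
time_s: 26.93
tool_pos: [0.5663, -0.0946, 0.5202]
tool_rot: [-179.7, -0.5, -34.0]
force: [-0.1, -2.0, 0.7]
grip_width: 0.072
grasp_force: 0.0
```

Run:
```python
from h import *
a=snap('scene')['img'][90:270,235:385];b=snap('wrist')['img'][100:300,200:440]
cv2.imwrite('pics/z8.png',np.hstack([cv2.resize(a,(400,480)),cv2.resize(b,(400,480))])[:,:,::-1])
```

```text
(no output)
```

View pics/z8.png

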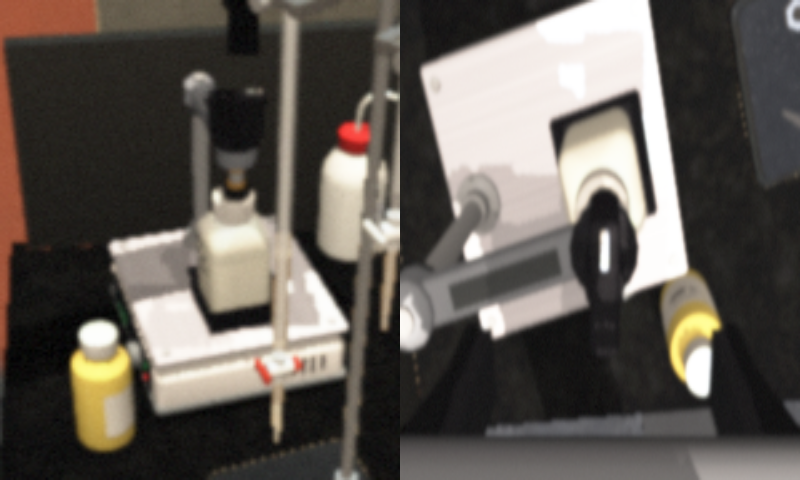

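The foot is on the cap (scene crop at about (235,190)), the bottle stands in the holder, the arm is in, and the yellow bottle has not moved. Handing in.

```bash
python3 -c "
from cell import env
print(env.sign_off())"
```

```text
the job is handed in; nothing more can be done
None
```

I handed the job in at about 27 s, with no verdict returned: the bottle is seated in the holder, the arm is at its stop, the knob is a quarter turn past touching (about 59 N on the cap, estimated from torque and angle) and released, and the yellow bottle was not touched.

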